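Steady a top-heavy jogging tray at its index and lay it down

ROBOT

A 6-joint arm with a two-finger parallel gripper is mounted at the origin on the work surface. World frame = base frame: x ahead of the robot, y to its left, z up, the work surface at z = 0. Lengths are in mm, angles in rad, forces in N, time in s.
With the tool pointing down it reaches from about 375 to 825 mm from the base axis. Payload 5.5 kg.
Tool frame: the origin (TCP) lies on the centre line of the jaws, within the pads' length; the fingertips stand 25 mm ahead of it and the grasp point (between the pads) lies 6 mm ahead of it; z points along the fingers, y is the line along which they close (so a half turn about z gives the same grasp; the last joint's range is limited). The gripper opens to 85 mm and grips with 20 to 120 N. Pads are 22 mm wide; open, the fingers measure 114 mm over their backs; the gripper's body (76 mm by 85 mm) begins 54 mm behind the grasp point. The pads swing forward as they close: fully open they stand 13 mm farther back than shut.
Start: joints at [1.223, 0.314, -0.047, 1.21, 0, 1.571], TCP at [204.495, 564.072, 226.999] pointing down, gripper open.
Joint ranges: [-2.67, 2.67], [-0.69, 1.73], [-1.03, 1.25], [-2.08, 2.16], [-1.42, 1.45], [-3.14, 3.14]. Speed limits (rad/s): [2.39, 2.39, 3.01, 3.14, 3.14, 3.14].

INTERFACE

Orientations are given as [roll, pitch, yaw] about the fixed x, y, z axes, in that order (R = Rz(yaw) Ry(pitch) Rx(roll)).
In Python, from bench import robot, read_camera, calibration, order gives the robot as it stands.
- The arm moves only by the tool move_arm, never from a script. Its argument "moves" is a list of rows, each a list of 6 numbers: the shift along the tool's x, y, z in cm, then the turn, a rotation vector about the tool's x, y, z in degrees. In form: [[dx, dy, dz, ax, ay, az], ...]. A call has 1 to 20 rows; each row shifts and turns the commanded pose from where the row before left it, along the tool's axes as they then stand; what a row does not reach is not made up. A row lasts 1/8 s, in which the tool goes at most 62.5 mm and 10.7 degrees, less where a joint would pass 70% of its speed; a pose out of reach is approached as far as the arm can. A call with a gripper value outside its range is refused whole. "fingers" is the finger opening in cm, from 0 to 8.54, set as the call begins (left out, the last holds). The fingers move at their own pace and stop on an object; "squeeze" is the grip in N (left out, the last holds). Time passes only in rows, so rows that do not move let the fingers close. It gives the time, the measured TCP pose, the force, the opening and the grip force at its end, in the units of the state.
- robot.observe(): the state, without advancing time (a new reading comes with each control period).
- read_camera(name): name is "side" or "top" or "wrist"; returns (picture, depth): 480x640x3 uint8, red, green, blue; 480x640 float32, mm along the optical axis (not along the pixel's ray), 0 where there is no reading.
- calibration(name): a dict with "vertical_fov" (degrees; the focal length in pixels is half the picture's height over the tangent of half this angle, whatever the lens; pixels are square), "cx", "cy" (the principal point, pixels), "distortion" ([k1, k2, p1, p2, k3] as OpenCV has them; the pictures are not rectified), "R" (3x3) and "t" (3): a world point X has camera coordinates R X + t; the wrist camera has in their place "hand_eye" (4x4, takes a point from camera to tool coordinates, whose origin is the TCP and whose axes are the flange's). Camera axes: x right, y down, z forward; pixel columns grow to the right and rows downward; lengths in mm; the calibration is good to about 2 mm. A picture is of the moment at which its call begins: read the wrist's pose just before it. calibration takes no time and is no camera call.
- order.hand_in(): hands the job in; it is judged then, once.
The state is a dict: "time": time; "q": joint angles; "joint_velocities": joint speeds; "tau": joint torques, N m; "position": TCP position; "eef_rot": TCP orientation; "force": force on the tool from outside, world axes, zero at the start; "torque": the same for the moment, N m; "grip_width": finger opening in mm; "finger_force": force on a finger pad.
Only numpy, scipy, OpenCV 4.12 (cv2) and the standard library are available. Lean on these libraries where they do the work, as an engineer would, in place of code of your own. Each camera call takes 0.05 s, during which the arm holds its last target. There are 200 camera calls.

TASK

The jogging tray with the strapped piles of book blocks lies tipped on its right-hand stop (seen from the robot). Working it by its springy wooden handle alone, raise it until the red pointer stands at the green index and keep it steady there for a good five seconds, then lay it down gently on its left-hand stop and let go of the handle. Do not touch the pan, its pointer or its load, do not let the tray slam on either stop, and leave the index flag and the other things on the bench where they are.

Things in the scene. Friction and masses are not known exactly. Their poses are not given: they have to be found in the camera images.
- stand: Green steel stand screwed to the bench, 360 mm (x) by 200 mm (y), two cheeks carrying the tray's axis. Origin under its centre on the bench top; x runs along the tray's axis from the handle end (-x, nearest the robot) to the dial end (+x); y points to the tray's left. Position and yaw vary.
- axis (a point): point on the tray's tilting axis, 135 mm above the bench, 182 mm from the stand's centre towards the robot, directly in line with the middle of the wooden grip; frame axes as the stand's.
- tray (a joint): Tilt of the tray about its axis, rad: 0 level, negative tipped down to the right (stand's -y), positive to the left (+y; pointer and handle lean to +y). Rubber stops at -0.25 and +0.25; it starts at rest on -0.25. Top-heavy: left alone it falls to one stop or the other. Moment of inertia 0.086 kg m2, bearing damping 0.02 N m s/rad, friction 0.002 N m. For its gravity torque see weight and pile_l.
- handle (a joint): Handle angle relative to the tray, rad, 0 when free, positive leaning to the stand's +y, range -1 to 1. A torsion spring (0.48 N m/rad, damping 0.02) on the same axis joins them: the tray feels only 0.48 times this angle, and with the handle held still it still falls over (time constant 0.5 to 1 s). Handle angle from vertical = tray + handle.
- grip (a point): Middle of the dark wooden grip, a round bar 20 mm thick and 75 mm long parallel to the axis, on a steel strip 42 mm beyond this point (dial side); free above and beside. It moves on a circle of 165 mm radius about axis: at angle a from vertical, 165 sin a to the stand's +y, 165 cos a above the axis. Pinch it from above, fingers closing along the stand's y; it can turn in the fingers.
- pan: The tray's plywood pan, 190 mm (x) by 440 mm (y), 28 mm rims, carrying the red pointer, the two strapped piles and the brass weight. Origin on the tilting axis at the stand's centre, 135 mm above the bench; turns with the tray. None of it is to be touched.
- weight: Brass weight, 64 mm across and 58 mm high, fixed in the middle of the tray, 1.1 kg nominal, hidden true mass 0.82 to 1.43 kg. With it, gravity turns the tray away from level with about M*sin(tilt): M = 0.68 N m nominal, 0.58 to 0.81. Origin under its centre.
- pile_l: Left strapped pile of book blocks, 150 x 112 x 92 mm, 1.5 kg, its centre 150 mm from the axis; an equal pile is on the right. The left one may be up to 4 % heavier or lighter, a constant hidden torque of up to 0.09 N m either way. Origin under its centre.
- pointer_tip (a point): tip of the red pointer, 130 mm above the axis (along the tray's upright), at the dial end of the stand, 140 mm from the stand's centre. The white dial behind it has a tick every 0.1 rad (13 mm).
- index (a joint): angle of the green index flag on the dial, rad, same zero and sense as the tray tilt: the tray is to be held at this tilt. Between -0.1 and 0.1; it does not move by itself.
- index_point (a point): where the pointer tip must stand: the lower point of the green index flag, 130 mm from the tilting axis.
- mug: white mug, 76 mm across, 85 mm high, origin under its centre. Bystander.
- jar: paste jar, 68 mm across, 100 mm high, origin under its centre. Bystander.
- blocks: two loose book blocks lying on the bench, 150 x 110 x 36 mm, origin under the centre. Bystander.
- brush: paste brush lying on the bench, bristles along its +x. Bystander.

How it is judged:
By the outcome, as a careful person would: the job done as asked, in the order asked, and still so for the second after the job is handed in, with the robot touching nothing.
It also fails if it takes over 61 s, if anything falls off the work surface, if the arm or the gripper's body presses on something with over 40 N, if the wrist force passes 120 N, or if a joint passes its speed limit or range.

## Working session

There is one attempt and no reset: what is moved stays moved. The work goes in short steps, Python scripts to look and compute and a tool call to move; the robot and the scene stay as the last step left them, time stands still between calls to the robot, and variables do not carry over. Pictures are saved under pics/ and viewed, at most 10 in all, crops included, and the job is handed in when it is done.

Besides the shell and the picture viewer there is one more tool, called after "Emit:" as name([rows], argument=value, ...), one row to a line, values as JSON. move_arm: Moves the arm, as the interface text tells. Its arguments: {"type":"object","properties":{"moves":{"type":"array","items":{"type":"array","items":{"type":"number"}}},"fingers":{"type":"number"},"squeeze":{"type":"number"}},"required":["moves"]}

```bash
mkdir -p pics; python3 - <<'E'
from bench import robot, read_camera, calibration, order
import cv2, numpy as np
o=robot.observe(); print(o)
for n in ("side","top"):
    p,d=read_camera(n); cv2.imwrite(f"pics/{n}0.png",p[:,:,::-1]); np.savez(f"pics/{n}0.npz",p=p,d=d)
    print(n,calibration(n))
print(calibration("wrist"))
E
```

```text
{'time': 0.0, 'q': array([ 1.22298672e+00,  3.14286796e-01, -4.80681752e-02,  1.21022052e+00,
        2.27157541e-05,  1.57078575e+00]), 'joint_velocities': array([-0.00022928,  0.00083281,  0.00069891,  0.00038752, -0.00112239,
        0.000684  ]), 'tau': array([ 3.09566429e-03, -5.39589751e+01,  3.39751267e+01,  1.92659127e-02,
       -1.12256132e-04,  7.71554681e-06]), 'position': array([204.29403566, 563.51712813, 226.10294018]), 'eef_rot': array([-3.13981349e+00, -2.27345389e-05,  2.79379358e+00]), 'force': array([ 0.30381095, -0.85945742,  0.08043191]), 'torque': array([-0.04709281, -0.01527006,  0.0144647 ]), 'finger_force': 0.0, 'grip_width': 85.20316549664724}
side {'vertical_fov': 57.80557815508228, 'cx': 324.75216727269765, 'cy': 235.52088379381186, 'distortion': array([-0.07143007,  0.        ,  0.        ,  0.        ,  0.        ]), 'R': array([[ 0.97270146, -0.23186997, -0.00939051],
       [-0.15681853, -0.62695318, -0.76311052],
       [ 0.171055  ,  0.74375132, -0.64619978]]), 't': array([-588.92158612,  219.2271883 , 1382.1487455 ])}
top {'vertical_fov': 50.774428
[... 188 characters left out ...]
  0.01129099],
       [-0.99202959, -0.02870235, -0.12269255],
       [ 0.12296232, -0.00782404, -0.9923805 ]]), 't': array([ -36.26074698,  618.32591465, 1446.77952019])}
{'vertical_fov': 70.53302793251444, 'cx': 318.8843447451202, 'cy': 233.31552310554642, 'distortion': array([-0.04371492,  0.        ,  0.        ,  0.        ,  0.        ]), 'hand_eye': array([[ 3.22767998e-04, -9.57857361e-01, -2.87244098e-01,
         7.25553262e+01],
       [ 9.99999321e-01, -1.25020749e-05,  1.16536070e-03,
        -4.46579843e-01],
       [-1.11984047e-03, -2.87244279e-01,  9.57856707e-01,
        -1.46905638e+02],
       [ 0.00000000e+00,  0.00000000e+00,  0.00000000e+00,
         1.00000000e+00]])}
```

View pics/side0.png

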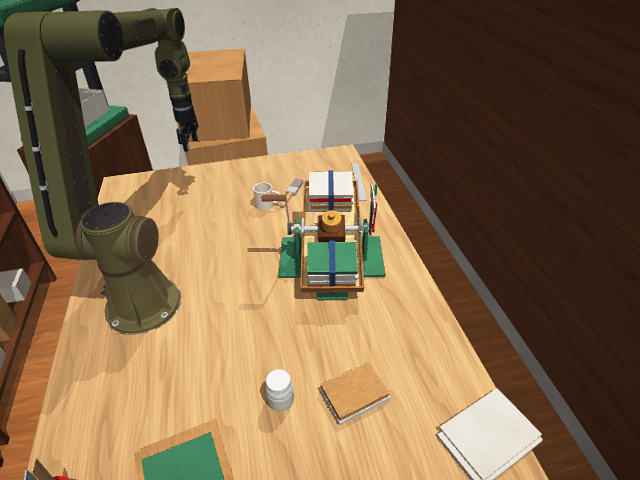

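View pics/top0.png

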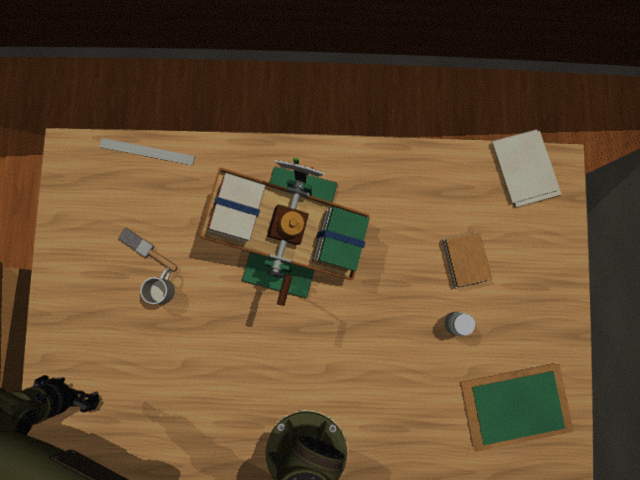

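Side view: the tray is on its right stop at about (332,230), the brown grip is near (275,198), and the pointer and dial are near (374,205). Top view: grip at about (285,290), axis running from (277,268) to (298,180), index green tip at about (296,162).

```bash
cat > h.py <<'E'
import numpy as np, cv2
from bench import calibration
def K(n):
    c=calibration(n); f=240/np.tan(np.radians(c["vertical_fov"]/2))
    return np.array([[f,0,c["cx"]],[0,f,c["cy"]],[0,0,1.]]),c["distortion"],c
def cloud(n,d):
    k,D,c=K(n); v,u=np.mgrid[:480,:640]
    r=cv2.undistortPoints(np.stack([u,v],-1).reshape(-1,1,2).astype(float),k,D).reshape(480,640,2)
    P=np.dstack([r*d[...,None],d])
    return (P-c["t"])@c["R"]   # world
def proj(n,X):
    k,D,c=K(n); return cv2.projectPoints(np.atleast_2d(X).astype(float),cv2.Rodrigues(c["R"])[0],np.array(c["t"]),k,D)[0].reshape(-1,2)
E
python3 - <<'E'
from h import *
for n,(a,b,c,e) in dict(top=(195,395,145,310),side=(240,400,150,310)).items():
    z=np.load(f"pics/{n}0.npz"); p,d=z["p"],z["d"]
    cv2.imwrite(f"pics/{n}c.png",cv2.resize(p[c:e,a:b,::-1],None,fx=3.6,fy=3.6,interpolation=cv2.INTER_CUBIC))
    W=cloud(n,d); h=cv2.cvtColor(p,cv2.COLOR_RGB2HSV)
    m=np.zeros((480,640),bool); m[c:e,a:b]=1
    g=m&(h[...,0]>55)&(h[...,0]<90)&(h[...,1]>120)&(W[...,2]<25)&(d>0)
    P=W[g]; print(n,"base",len(P),np.median(P,0),cv2.minAreaRect(P[:,:2].astype(np.float32)))
    gy=np.vstack([P]); print(np.percentile(P[:,2],[5,50,95]))
    for (u,v) in ([(285,290),(288,280),(281,302),(277,268),(298,182),(292,224)] if n=="top" else [(275,198),(268,197),(284,198),(331,215)]): print(u,v,p[v,u],W[v,u].round(1))
E
```

```text
top base 1946 [527.20875815  67.25844369  16.78093405] ((640.3020629882812, 64.1596908569336), (194.59605407714844, 354.63775634765625), 76.80844116210938)
[11.18707639 16.78093405 22.14382229]
285 290 [61 34 17] [459.   57.6 300.8]
288 280 [63 31 17] [482.9  51.2 302.2]
281 302 [69 35 19] [430.3  65.9 304.2]
277 268 [ 99 100  94] [520.5  89.6 144.7]
298 182 [81 82 79] [757.4  40.3 154.2]
292 224 [151 104  44] [632.3  50.3 208.5]
side base 1475 [596.38275218  25.33192166  15.07224325] ((633.0648803710938, 14.79571533203125), (301.700927734375, 355.96435546875), 76.4950180053711)
[ 8.69274577 15.07224325 19.27600049]
275 198 [127  84  56] [466.1  47.  300.5]
268 197 [139  90  60] [445.9  51.9 304.3]
284 198 [128  85  59] [492.8  44.2 297.7]
331 215 [236 178  80] [637.8  41.1 208.3]
```

View pics/topc.png

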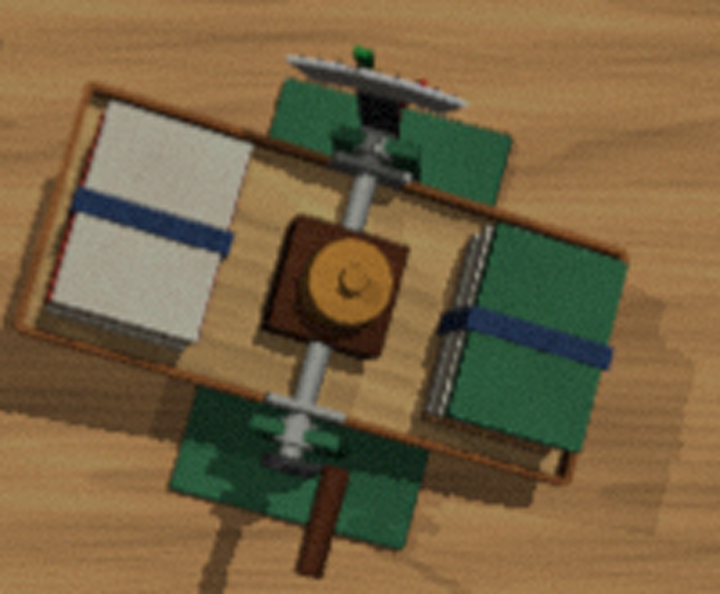

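View pics/sidec.png

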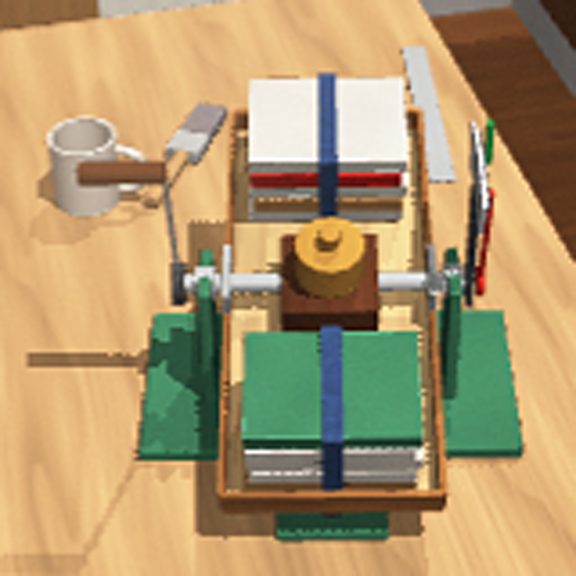

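Top crop (3.6× from 195,145): bar from about (340,470) to (308,577), green flag at (363,55), red pointer at (425,84), beyond the dial's upper edge. Side crop: the flag is at (490,140) and the red pointer at (487,240), partly hidden behind the dial.

```bash
python3 - <<'E'
from h import *
def pca(P):
    m=P.mean(0); return m,np.linalg.svd(P-m,full_matrices=False)[2]
for n,(a,b,c,e) in dict(top=(195,395,145,310),side=(240,400,150,310)).items():
    z=np.load(f"pics/{n}0.npz"); p,d=z["p"],z["d"]; W=cloud(n,d); h=cv2.cvtColor(p,cv2.COLOR_RGB2HSV)
    m=np.zeros((480,640),bool); m[c:e,a:b]=1; m&=d>0
    X,Y,Z=W[...,0],W[...,1],W[...,2]
    bar=m&(Z>280)&(Z<315)&(X<520); P=W[bar]; q,v=pca(P)
    t=(P-q)@v[0]; print(n,"bar",len(P),q.round(1),v[0].round(3),t.min().round(1),t.max().round(1),P.min(0).round(),P.max(0).round())
    sh=m&(h[...,1]<50)&(Z>125)&(Z<160)&(p.mean(-1)>70)&(abs(Y-65-(640-X)*.22)<15); P=W[sh]; q,v=pca(P); print("shaft",len(P),q.round(1),v[0].round(3))
    br=m&(h[...,0]>12)&(h[...,0]<25)&(h[...,1]>140)&(abs(X-632)<45)&(abs(Y-50)<45)&(Z>190); P=W[br]; q,v=pca(P); print("brass",len(P),q.round(1),"normal",v[2].round(3))
    for s,lo,hi in (("green pile",45,90),):
        g=m&(h[...,0]>lo)&(h[...,0]<hi)&(h[...,1]>100)&(Z>120)&(Z<260)&(Y<20)&(X<720); P=W[g]; q,v=pca(P); print(s,len(P),q.round(1),"normal",v[2].round(3))
    fl=m&(h[...,0]>45)&(h[...,0]<75)&(h[...,1]>120)&(X>740)&(Z>200); vu=np.argwhere(fl); print("flag",len(vu),vu[:,::-1].mean(0) if len(vu) else 0, W[fl].mean(0).round(1)); print(vu[:,::-1].tolist())
    rd=m&((h[...,0]<6)|(h[...,0]>174))&(h[...,1]>140)&(X>740); vu=np.argwhere(rd); print("red",len(vu)); print(np.hstack([vu[:,::-1],W[rd].round()]).astype(int).tolist()[:30])
E
```

```text
top bar 254 [460.7  60.2 302. ] [-0.976  0.22   0.009] -36.9 37.3 [423.  44. 281.] [498.  76. 311.]
shaft 350 [616.9  69.9 145.9] [-0.973  0.231  0.004]
brass 324 [639.8  58.6 196.8] normal [-0.019 -0.042  0.999]
green pile 1824 [604.1 -88.5 156.5] normal [-0.06  -0.239  0.969]
flag 21 [295.9047619  162.61904762] [776.7  42.7 280.1]
[[294, 158], [295, 158], [293, 159], [294, 159], [295, 159], [296, 159], [297, 159], [294, 160], [295, 160], [296, 160], [297, 160], [295, 161], [296, 161], [297, 161], [295, 162], [296, 162], [297, 162], [295, 172], [294, 173], [300, 175], [303, 175]]
red 4
[[312, 167, 771, 2, 265], [312, 168, 770, 2, 260], [301, 174, 766, 31, 212], [306, 174, 774, 19, 181]]
side bar 152 [461.3  54.2 298. ] [ 0.97  -0.241 -0.02 ] -38.3 36.1 [425.  41. 281.] [498.  75. 307.]
shaft 268 [622.8  65.  142.8] [-0.975  0.223  0.005]
brass 133 [641.9  56.1 196.6] normal [0.033 0.088 0.996]
green pile 1327 [607.  -95.4 153.2] normal [ 0.059  0.259 -0.964]
flag 22 [375.5 188.5] [781.   39.2 287.5]
[[376, 183], [375, 184], [376, 184], [375, 185], [376, 185], [375, 186], [376, 186],
[... 255 characters left out ...]
2, 252], [376, 206, 772, 1, 249], [376, 207, 774, 4, 242], [376, 208, 776, 9, 234], [375, 209, 772, 6, 233], [376, 209, 774, 2, 236], [375, 210, 773, 8, 227], [375, 211, 773, 7, 224], [375, 212, 770, 0, 226], [375, 213, 773, 6, 218], [375, 214, 774, 8, 211], [375, 215, 776, 12, 204], [375, 216, 778, 16, 197], [374, 217, 774, 16, 194], [374, 218, 773, 12, 192], [374, 219, 776, 18, 184], [374, 220, 778, 22, 176], [374, 221, 776, 17, 176], [374, 222, 777, 18, 171], [374, 223, 778, 20, 165], [372, 224, 779, 40, 145], [373, 224, 776, 23, 159], [372, 225, 777, 36, 144], [373, 225, 775, 21, 156], [372, 226, 778, 36, 140], [373, 226, 778, 28, 146], [372, 227, 776, 30, 140], [373, 227, 778, 26, 143]]
```

Emit:
move_arm([
  [0, 0, -5, 0, 0, 0],
  [0, 0, -5, 0, 0, 0],
  [0, 0, -5, 0, 0, 0],
  [-4.1, -1.9, -0.3, 0, 0, 0],
  [-4.1, -1.9, -0.3, 0, 0, 0],
  [-4.1, -1.9, -0.3, 0, 0, 0],
  [-4.1, -1.9, -0.3, 0, 0, 0],
  [-4.1, -1.9, -0.3, 0, 0, 0],
  [-4.1, -1.9, -0.3, 0, 0, 0],
  [-4.1, -1.9, -0.3, 0, 0, 0],
  [-4.1, -1.9, -0.3, 0, 0, 0],
  [-4.1, -1.9, -0.3, 0, 0, 0],
  [-4.1, -1.9, -0.3, 0, 0, 0],
  [-4.1, -1.9, -0.3, 0, 0, 0],
  [-4.1, -1.9, -0.3, 0, 0, 0],
  [-4.1, -1.9, -0.3, 0, 0, 0],
  [-4.1, -1.9, -0.3, 0, 0, 0],
  [-4.1, -1.9, -0.3, 0, 0, 0],
  [-4.1, -1.9, -0.3, 0, 0, 0],
  [0, 0, 0, 0, 0, -6.9],
])

```text
time: 2.6
position: [719.9, 51.7, 421.3]
eef_rot: [-3.14, -0.003, 2.914]
force: [-0.2, 0.7, 0.2]
grip_width: 85.3
finger_force: 0.0
```

```bash
python3 - <<'E'
from h import *
from bench import robot, read_camera
import time
o=robot.observe(); p,d=read_camera("wrist"); print(o["time"],o["position"],o["eef_rot"],np.abs(o["joint_velocities"]).max())
np.savez("pics/w1.npz",p=p,d=d,pos=o["position"],rot=o["eef_rot"]); cv2.imwrite("pics/w1.png",p[:,:,::-1])
E
```

```text
2.6 [719.86551826  51.71089756 421.31547369] [-3.1398418  -0.00331761  2.91358731] 0.9731163757300805
```

View pics/w1.png

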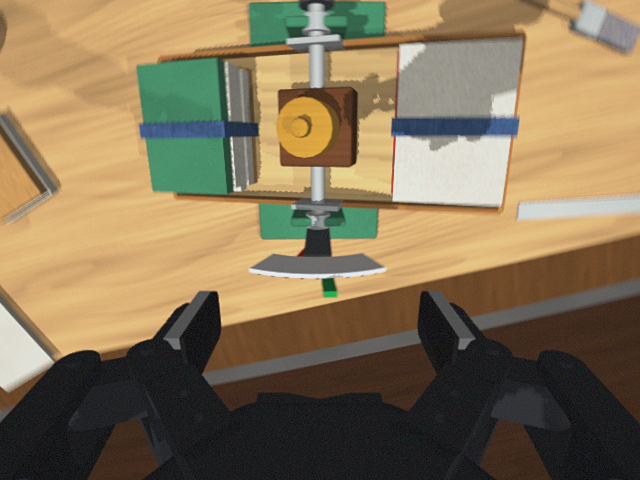

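Wrist view: shaft at col ≈317, dial arc from (250,272) to (386,268), green flag from (324,279) to its bright end at (330,294), so the index is slightly to the left (+y).

```bash
cat >> h.py <<'E'
from scipy.spatial.transform import Rotation as Rot
def wcloud(d,pos,rot):
    k,D,c=K("wrist"); v,u=np.mgrid[:480,:640]
    r=cv2.undistortPoints(np.stack([u,v],-1).reshape(-1,1,2).astype(float),k,D).reshape(480,640,2)
    P=np.dstack([r*d[...,None],d]); H=c["hand_eye"]
    T=P@H[:3,:3].T+H[:3,3]
    return T@Rot.from_euler("xyz",rot).as_matrix().T+np.array(pos)
E
python3 - <<'E'
from h import *
z=np.load("pics/w1.npz"); p,d=z["p"],z["d"]; W=wcloud(d,z["pos"],z["rot"]); h=cv2.cvtColor(p,cv2.COLOR_RGB2HSV)
X,Y,Z=np.moveaxis(W,-1,0)
def pca(P):
    m=P.mean(0); return m,np.linalg.svd(P-m,full_matrices=False)[2]
for (a,b,c,e) in ((308,328,45,88),(308,328,165,200),(308,328,0,35)):
    P=W[c:e,a:b].reshape(-1,3); s=p[c:e,a:b].reshape(-1,3); s=s.max(1)-s.min(1)<25
    P=P[s&(P[:,2]>138)&(P[:,2]<150)]; print("shaft",len(P),P.mean(0).round(1))
b=np.zeros((480,640),bool); b[:290,:]=1
g=b&(h[...,0]>55)&(h[...,0]<90)&(h[...,1]>100)&(Z<30)&(d>0); P=W[g]; print("base",cv2.minAreaRect(P[:,:2].astype(np.float32)),np.median(P[:,2]))
fl=(h[...,0]>45)&(h[...,0]<75)&(h[...,1]>110)&(Z>200)&(Y>0)&(Y<100)
for v,u in np.argwhere(fl)[::3]: print(u,v,p[v,u],W[v,u].round(1))
for n in("dial",):
    m=(X>740)&(X<800)&(Z>200)&(h[...,1]<40); P=W[m]; print("dial",len(P),P.mean(0).round(1),pca(P)[1].round(3), P.min(0).round(1),P.max(0).round(1))
E
```

```text
shaft 599 [576.   82.1 142.5]
shaft 427 [707.8  51.4 142.7]
shaft 409 [527.4  93.6 145.6]
base ((643.0089721679688, 68.05371856689453), (198.20860290527344, 355.2625427246094), 77.39962768554688) 15.985885953167127
275 14 [ 75 143 107] [649.6  67.8 568.5]
259 29 [ 70 134 100] [649.6  67.8 568.5]
202 62 [ 70 140 102] [649.6  67.8 568.5]
172 83 [ 75 144 108] [649.6  67.8 568.5]
219 94 [ 55 111  79] [649.6  67.8 568.5]
218 98 [ 76 144 108] [649.6  67.8 568.5]
151 115 [ 68 131  97] [649.6  67.8 568.5]
217 160 [ 75 146 106] [649.6  67.8 568.5]
169 171 [ 75 146 107] [649.6  67.8 568.5]
184 176 [ 72 144 105] [649.6  67.8 568.5]
280 211 [ 78 151 112] [649.6  67.8 568.5]
279 220 [ 77 150 112] [649.6  67.8 568.5]
360 233 [ 77 152 110] [649.6  67.8 568.5]
323 279 [32 67 38] [778.8  41.6 274.9]
326 279 [26 68 35] [779.2  44.4 275.3]
329 279 [21 66 32] [779.9  47.1 275.3]
332 279 [27 61 26] [780.9  49.8 274.5]
325 280 [16 67 33] [778.9  43.4 277.8]
328 280 [ 8 66 26] [780.   46.1 276.8]
331 280 [19 72 34] [780.1  48.9 278. ]
324 281 [17 70 37] [778.3  42.6 280.9]
327 281 [18 73 37] [779.4  45.2 2
[... 2097 characters left out ...]
4  83] [782.3  43.2 301.8]
329 295 [ 29 172  81] [782.5  45.8 302.5]
332 295 [ 35 173  85] [783.6  48.2 301.5]
335 295 [ 39 175  83] [784.8  50.7 300.3]
326 296 [ 42 172  81] [783.   43.  302.2]
329 296 [ 55 176  86] [784.2  45.4 300.9]
332 296 [ 63 173  84] [784.5  48.  301.7]
335 296 [ 66 177  86] [785.   50.6 301.8]
327 297 [137 179  98] [784.   43.7 302.4]
207 319 [13 19 10] [706.8  10.  453.1]
193 339 [10 19 11] [705.5  10.5 468.5]
177 370 [14 25 18] [696.3  20.7 498.5]
192 421 [13 24 17] [699.1  29.2 513.4]
348 450 [19 26 14] [710.8  59.6 516.1]
dial 4511 [759.4  81.8 309.2] [[-0.087  0.175  0.981]
 [ 0.084 -0.98   0.182]
 [ 0.993  0.099  0.071]] [740.  -26.1 200. ] [786.9 231.3 510.3]
```

Emit:
move_arm([
  [3.2, -0.6, 0, 0, 0, 0],
  [3.2, -0.6, 0, 0, 0, 0],
  [3.2, -0.6, 0, 0, 0, 0],
  [3.2, -0.6, 0, 0, 0, 0],
  [3.3, -0.6, 0, 0, 0, 0],
  [3.3, -0.6, 1, 0, 0, 0],
  [3.3, -0.6, 2, 0, 0, 0],
  [3.2, -0.6, 2, 0, 0, 0],
  [0, 0, 0, 0, 0, 0],
  [0, 0, 0, 0, 0, 0],
])

```text
time: 3.9
position: [454.8, 66.5, 375.7]
eef_rot: [3.141, 0.002, 2.914]
force: [0.8, 0.1, -0.0]
grip_width: 85.5
finger_force: 0.0
```

```bash
cat >> h.py <<'E'
YAW=-0.229; C=np.array([643.3,66.8,135.])
def ts(W): # world -> stand coords rel. to axis height
    q=W-C; c,s=np.cos(YAW),np.sin(YAW)
    return np.stack([q[...,0]*c+q[...,1]*s,-q[...,0]*s+q[...,1]*c,q[...,2]],-1)
def tilt(S,th,cal=None):
    S=S.reshape(-1,3); out=[]
    for it in range(8):
        yp=S[:,1]*np.cos(th)-S[:,2]*np.sin(th); zp=S[:,1]*np.sin(th)+S[:,2]*np.cos(th)
        b=(abs(S[:,0])<55)&(abs(abs(yp)-150)<38)
        if cal is None:
            return [float(np.median(zp[b&(np.sign(yp)==s)&(zp>40)])) for s in(-1,1)]
        w=15 if it>3 else 40; dl=[]
        for s,c in zip((-1,1),cal):
            k=b&(np.sign(yp)==s)&(abs(zp-c)<w)
            dl.append(np.median((c-zp[k])/yp[k]) if k.sum()>60 else np.nan)
        th=th+np.nanmean(dl)
    return float(th),[round(float(x),4) for x in dl]
E
python3 - <<'E'
from h import *
from bench import robot, read_camera
o=robot.observe(); p,d=read_camera("wrist"); print(o["time"],o["position"],o["eef_rot"],np.abs(o["joint_velocities"]).max(),o["force"])
W=wcloud(d,o["position"],o["eef_rot"]); S=ts(W)
cv2.imwrite("pics/w2.png",p[:,:,::-1])
for nm,Q in (("w",W),):
    m=(Q[...,2]>296)&(Q[...,2]<318)&(Q[...,0]<520)&(Q[...,0]>400)&(abs(Q[...,1]-64)<28); P=Q[m]; m0=P.mean(0); print("bar",len(P),m0,P.min(0),P.max(0),"stand",ts(m0),ts(P).min(0),ts(P).max(0))
cal={}
for n in("top","side"):
    d0=np.load(f"pics/{n}0.npz")["d"]; S0=ts(cloud(n,d0)); cal[n]=tilt(S0,-.25); print(n,cal[n],tilt(S0,-.2,cal[n]))
    p,d=read_camera(n); print(tilt(ts(cloud(n,d)),-.2,cal[n]))
# index candidates vs pixels
for a in(.05,.06,.07,.08):
    for n in("top","side"):
        X=[[C[0]+136*np.cos(YAW)-y*np.sin(YAW),C[1]+136*np.sin(YAW)+y*np.cos(YAW),135+z] for y,z in((167*np.sin(a),167*np.cos(a)),(150*np.sin(a),150*np.cos(a)))]; X+= [[C[0]-27*np.cos(YAW),C[1]-27*np.sin(YAW),145.5]]; print(a,n,proj(n,X).round(1).tolist())
E
```

```text
3.9 [454.83044936  66.53027896 375.71416783] [3.14104212e+00 1.52451445e-03 2.91384770e+00] 0.030203046839995123 [ 0.80060873  0.06404137 -0.02031777]
bar 2741 [459.4329762   62.38767336 301.39923044] [424.34994575  44.56640937 296.0071864 ] [499.62832359  78.69020388 304.94515174] stand [-178.06535559  -46.03564061  166.39923044] [-213.09642825  -55.76423153  161.0071864 ] [-138.21954174  -36.38948413  169.94515174]
top [60.97985484124825, 60.52063399426487] (-0.2499998392999477, [-0.0, 0.0])
(-0.2507976455057467, [-0.0009, 0.0009])
side [59.61173401557406, 59.44646420652978] (-0.25000202547570705, [-0.0, 0.0])
(-0.25171025468941643, [0.0003, -0.0003])
0.05 top [[295.1, 160.0], [295.7, 162.0], [284.4, 232.8]]
0.05 side [[374.3, 184.0], [374.0, 188.7], [322.6, 225.2]]
0.06 top [[294.4, 159.8], [295.1, 161.8], [284.4, 232.8]]
0.06 side [[374.2, 183.7], [373.9, 188.4], [322.6, 225.2]]
0.07 top [[293.8, 159.7], [294.5, 161.7], [284.4, 232.8]]
0.07 side [[374.2, 183.5], [373.9, 188.2], [322.6, 225.2]]
0.08 top [[293.1, 159.5], [293.9, 161.5], [284.4, 232.8]]
0.08 side [[374.1, 183.2], [373.8, 188.0], [322.6, 225.2]]
```

View pics/w2.png

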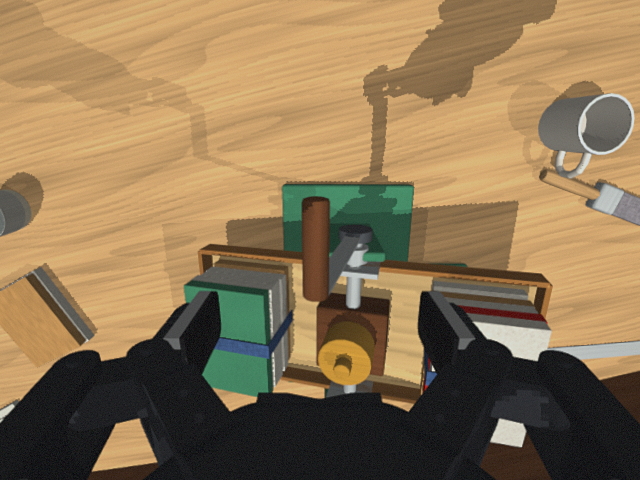

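Wrist view: the bar runs from (315,200) to (315,298), between the open fingers, with nothing under the pads. Descend, then close.

Emit:
move_arm([
  [-0.25, -0.15, 1.9, 0, 0, 0],
  [-0.25, -0.15, 1.9, 0, 0, 0],
  [0, 0, 1.9, 0, 0, 0],
  [0, 0, 1.8, 0, 0, 0],
  [0, 0, 0, 0, 0, 0],
])

```text
time: 4.68
position: [458.6, 62.1, 299.1]
eef_rot: [-3.141, -0.002, 2.914]
force: [-0.8, 0.4, 1.2]
grip_width: 85.4
finger_force: 0.0
```

Emit:
move_arm([
  [0, 0, 0, 0, 0, 0],
  [0, 0, 0, 0, 0, 0],
  [0, 0, 0, 0, 0, 0],
  [0, 0, 0, 0, 0, 0],
  [0, 0, 0, 0, 0, 0],
  [0, 0, 0, 0, 0, 0],
], fingers=1.0, squeeze=30)

```text
time: 5.42
position: [458.6, 62.3, 300.0]
eef_rot: [3.142, 0.0, 2.914]
force: [0.8, 0.5, 0.2]
grip_width: 10.1
finger_force: 0.0
```

```bash
cat >> h.py <<'E'
import json,os
CAL={"top":[60.98,60.52],"side":[59.61,59.45]}
def meas(th=-.25,cams=("top","side")):
    from bench import robot, read_camera
    o=robot.observe(); r={}
    s=ts(o["position"])
    L=json.load(open("log.json")) if os.path.exists("log.json") else []
    for i,n in enumerate(cams):
        p,d=read_camera(n); t=tilt(ts(cloud(n,d)),th,CAL[n]); r[n]=t
        L.append([o["time"]+.05*i,n,t[0],float(s[1]),float(s[2])])
    json.dump(L,open("log.json","w"))
    print("t",round(o["time"],2),"TCP stand",s.round(1),"alpha",round(float(np.arctan2(s[1],s[2]-6)),3),"F",o["force"].round(2),"w",round(o["grip_width"],1),o["finger_force"],r)
E
python3 -c "
from h import *; meas()"
```

```text
t 5.42 TCP stand [-178.8  -46.3  165. ] alpha -0.283 F [0.79 0.53 0.19] w 10.1 0.0 {'top': (-0.2499356627961828, [-0.0003, 0.0003]), 'side': (-0.25088107954849664, [0.0012, -0.0012])}
```

```bash
python3 -c "
from h import *
from bench import read_camera,robot
o=robot.observe()
p,d=read_camera('wrist'); S=ts(wcloud(d,o['position'],o['eef_rot']))
cv2.imwrite('pics/w3.png',p[:,:,::-1]); print(S[150:300:15,318].round(1)); print(S[200:320:15,300].round(1))
"
```

```text
[[-229.   -47.6 -134.8]
 [-210.   -47.6 -135. ]
 [-190.9  -47.5 -132.5]
 [-173.6  -47.5 -118.2]
 [-154.   -47.5 -118.1]
 [-212.1  -47.1  168. ]
 [-205.4  -47.1  168.7]
 [-197.9  -47.1  167.7]
 [-190.5  -47.1  167.3]
 [-183.5  -47.1  168.5]]
[[-167.2  -70.6 -117.7]
 [-147.   -71.  -119.6]
 [-208.3  -55.4  162.8]
 [-200.1  -55.6  159.9]
 [-193.1  -55.6  161.4]
 [ -98.   -67.4  -37.4]
 [-189.4  -54.4  185.7]
 [-189.1  -53.8  197.8]]
```

View pics/w3.png

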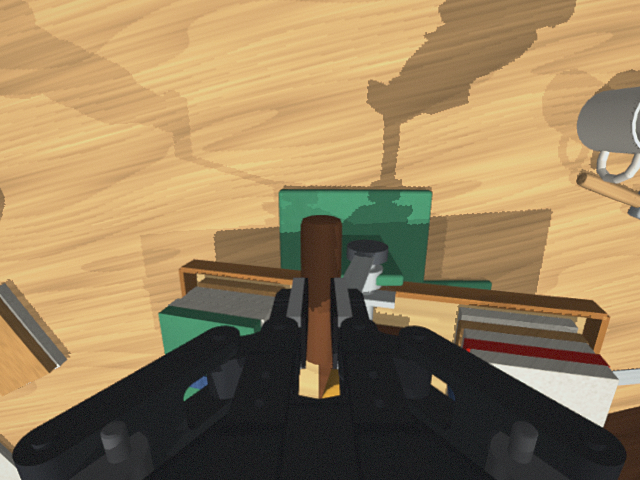

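The bar lies between the pads (cols 302–342), but no grip force shows yet. Close fully.

Emit:
move_arm([
  [0, 0, 0, 0, 0, 0],
  [0, 0, 0, 0, 0, 0],
  [0, 0, 0, 0, 0, 0],
], fingers=0, squeeze=30)

```text
time: 5.95
position: [458.6, 62.2, 300.0]
eef_rot: [-3.142, -0.0, 2.914]
force: [-0.4, -0.4, -0.9]
grip_width: -0.1
finger_force: 0.0
```

```bash
python3 -c "
from h import *; meas()
from bench import read_camera,robot
p,d=read_camera('wrist'); cv2.imwrite('pics/w4.png',p[180:420,200:440,::-1].repeat(2,0).repeat(2,1))"
```

```text
t 5.95 TCP stand [-178.8  -46.4  165. ] alpha -0.284 F [-0.38 -0.44 -0.95] w -0.1 0.0 {'top': (-0.2508028759260903, [0.0001, -0.0001]), 'side': (-0.2510741791024896, [0.0006, -0.0006])}
```

View pics/w4.png

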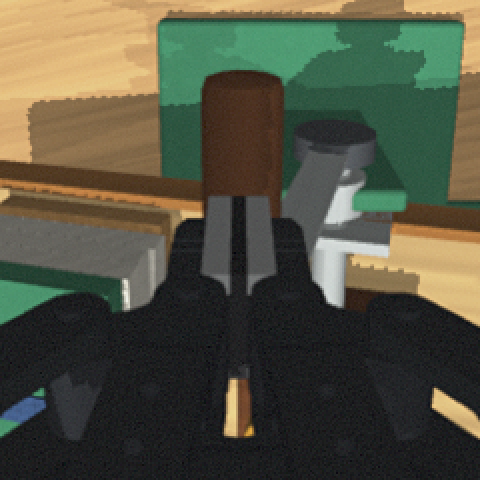

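The closed pads show in front of the bar, which passes beyond them. Check their 3-D position against the bar.

```bash
python3 -c "
from h import *
from bench import read_camera,robot
o=robot.observe()
p,d=read_camera('wrist'); S=ts(wcloud(d,o['position'],o['eef_rot'])); print(o['position'],o['eef_rot'],ts(o['position']))
for v in range(210,400,8): print(v,[S[v,u].round(0).astype(int).tolist() for u in (306,312,320,328,335)],p[v,312].tolist(),p[v,320].tolist())
"
```

```text
[458.62194852  62.2584706  299.99925832] [-3.14157959e+00 -4.33817034e-05  2.91423926e+00] [-178.82588098  -46.34557671  164.99925832]
210 [[-154, -63, -119], [-154, -55, -120], [-154, -45, -118], [-154, -34, -119], [-154, -25, -118]] [72, 136, 103] [69, 139, 103]
218 [[-213, -53, 159], [-213, -50, 159], [-213, -46, 158], [-213, -42, 158], [-213, -39, 159]] [55, 35, 21] [57, 39, 27]
226 [[-211, -52, 166], [-211, -50, 167], [-212, -46, 168], [-211, -43, 167], [-211, -39, 164]] [70, 41, 26] [74, 50, 31]
234 [[-207, -53, 166], [-208, -50, 168], [-208, -46, 168], [-208, -43, 168], [-208, -40, 167]] [68, 47, 30] [74, 48, 28]
242 [[-203, -53, 166], [-204, -50, 167], [-204, -46, 168], [-204, -43, 168], [-204, -39, 167]] [72, 48, 40] [76, 49, 30]
250 [[-200, -53, 166], [-200, -50, 167], [-200, -46, 168], [-200, -43, 168], [-200, -39, 166]] [66, 39, 26] [75, 46, 31]
258 [[-196, -53, 166], [-197, -50, 168], [-196, -46, 168], [-196, -43, 168], [-196, -39, 165]] [68, 45, 32] [72, 45, 26]
266 [[-192, -53, 165], [-193, -50, 168], [-193, -46, 169], [-193, -43, 168], [-192, -39, 165]] [70, 47, 30] [
[... 1236 characters left out ...]
50, 230], [-181, -49, 217], [-174, -46, 207], [-187, -44, 225], [-196, -43, 236]] [28, 32, 32] [32, 29, 33]
362 [[-188, -50, 230], [-178, -49, 216], [-171, -46, 207], [-179, -44, 218], [-195, -43, 238]] [23, 28, 33] [34, 30, 30]
370 [[-187, -50, 231], [-175, -49, 217], [-5, -45, 5], [-176, -44, 218], [-193, -43, 239]] [16, 17, 26] [106, 67, 42]
378 [[-174, -51, 219], [-172, -49, 217], [5, -45, 6], [-172, -44, 217], [-191, -43, 239]] [49, 42, 34] [111, 67, 45]
386 [[-184, -50, 234], [-168, -49, 216], [17, -45, 4], [-171, -44, 220], [-188, -43, 240]] [45, 40, 33] [108, 65, 40]
394 [[-181, -50, 235], [72, -55, -45], [26, -45, 7], [-171, -44, 223], [-185, -42, 239]] [187, 155, 104] [121, 74, 47]
```

```bash
python3 -c "
from h import *
from bench import read_camera,robot
for n in('side','top'):
    p,d=read_camera(n); S=ts(cloud(n,d))
    m=(abs(S[...,0]+179)<40)&(abs(S[...,1]+46)<45)&(S[...,2]>100)&(S[...,2]<260)&(d>0)
    vu=np.argwhere(m); print(n,len(vu),vu.min(0),vu.max(0))
    for v in range(vu[:,0].min(),vu[:,0].max()+1,2):
        k=vu[vu[:,0]==v][:,1]
        print(v,[(int(u),*S[v,u].round(0).astype(int).tolist(),int(p[v,u].max()-p[v,u].min())) for u in k[::4]])
    v0,u0=vu.min(0)-6; v1,u1=vu.max(0)+6
    cv2.imwrite('pics/g_%s.png'%n,cv2.resize(p[v0:v1,u0:u1,::-1],None,fx=8,fy=8,interpolation=cv2.INTER_CUBIC)); print(v0,u0)
"
```

```text
side 290 [172 261] [211 286]
172 [(274, -163, -64, 259, 14)]
174 [(263, -194, -68, 255, 94), (274, -164, -60, 250, 16)]
176 [(263, -196, -65, 247, 99), (271, -171, -74, 253, 22), (275, -162, -58, 242, 16)]
178 [(264, -189, -89, 256, 40), (274, -165, -64, 239, 19)]
180 [(273, -168, -65, 233, 22)]
182 [(273, -167, -78, 235, 25)]
184 [(273, -166, -87, 234, 27)]
186 [(265, -189, -87, 227, 26), (269, -179, -78, 221, 30), (273, -167, -82, 224, 33)]
188 [(268, -187, -53, 197, 24), (272, -174, -58, 201, 32)]
190 [(268, -187, -56, 192, 25), (272, -175, -58, 194, 32)]
192 [(268, -188, -56, 185, 25), (272, -176, -57, 186, 31)]
194 [(268, -189, -53, 176, 26), (272, -176, -62, 182, 32)]
196 [(261, -212, -47, 165, 39), (265, -199, -53, 169, 53), (269, -187, -52, 168, 48), (273, -174, -55, 170, 38), (277, -163, -52, 167, 82), (281, -151, -50, 166, 80)]
198 [(261, -211, -56, 164, 39), (265, -199, -57, 164, 54), (269, -187, -53, 161, 52), (273, -175, -53, 161, 67), (277, -163, -56, 163, 72), (281, -151, -55, 162, 70)]
200 [(261, -212, -56, 156, 39), (265, -200, -56, 156, 49), (269, -187, -57, 156, 50), (273, -176, -54, 154, 53), (277, -163, -54, 154, 50), (281, -151, -55, 155, 44), (285, -139, -55, 155, 35)]
202 [(285, -140, -55, 147, 58)]
204 [(285, -141, -50, 136, 49)]
206 []
208 [(286, -139, -43, 115, 37)]
210 [(286, -140, -40, 106, 52)]
166 255Traceback (most recent call last):
  File "<string>", line 7, in <module>
    vu=np.argwhere(m); print(n,len(vu),vu.min(0),vu.max(0))
                                       ~~~~~~^^^
    return umr_minimum(a, axis, None, out, keepdims, initial, where)
ValueError: zero-size array to reduction operation minimum which has no identity
```

View pics/g_side.png

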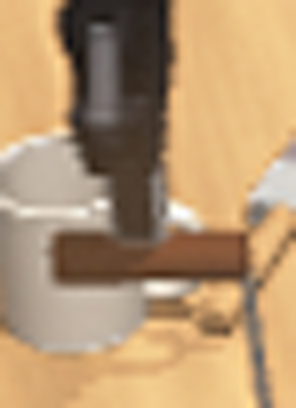

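The side crop shows the closed pads ending on top of the bar at stand z ≈170, so they are not around it. The tips are about 30 mm higher than the TCP figure implies. Open, go about 29 mm lower and close again.

Emit:
move_arm([
  [0, 0, 0, 0, 0, 0],
  [0, 0, 0, 0, 0, 0],
  [0, 0, 0, 0, 0, 0],
  [0, 0, 0, 0, 0, 0],
  [0, 0, 0.9, 0, 0, 0],
  [0, 0, 1.0, 0, 0, 0],
  [0, 0, 1.0, 0, 0, 0],
  [0, 0, 0, 0, 0, 0],
], fingers=6)

```text
time: 7.25
position: [457.8, 62.2, 269.8]
eef_rot: [-3.141, -0.002, 2.914]
force: [-0.4, -0.1, -0.6]
grip_width: 59.8
finger_force: 0.0
```

Emit:
move_arm([
  [0, 0, 0, 0, 0, 0],
  [0, 0, 0, 0, 0, 0],
  [0, 0, 0, 0, 0, 0],
  [0, 0, 0, 0, 0, 0],
  [0, 0, 0, 0, 0, 0],
  [0, 0, 0, 0, 0, 0],
], fingers=1.4, squeeze=30)

```text
time: 8.0
position: [458.9, 62.2, 271.4]
eef_rot: [-3.142, 0.001, 2.914]
force: [-0.7, -1.0, 5.4]
grip_width: 19.0
finger_force: 29.6
```

```bash
python3 -c "
from h import *; meas()"
```

```text
t 8.0 TCP stand [-178.5  -46.4  136.4] alpha -0.342 F [-0.7  -1.01  5.35] w 19.0 29.56568330526352 {'top': (-0.25187158103426593, [-0.0009, 0.0009]), 'side': (-0.2510372922262678, [0.0016, -0.0016])}
```

Gripped (19.0 mm, 29.6 N). Now write the estimator and planner, and start raising the handle slowly.

```bash
rm -f log.json; cat > ctl.py <<'E'
# usage: ctl.py target  dy1 dy2 ...   (dy: the stand-y shifts in cm just sent)
import sys; from h import *
from scipy.optimize import least_squares
from bench import robot, read_camera
J,KS,D,LAG,STOP=.086,.48,.02,.06,.2505
target=float(sys.argv[1]); dys=[float(x) for x in sys.argv[2:]]
F="st.json"; st=json.load(open(F)) if os.path.exists(F) else {"cmd":[[0,-46.4]],"z":[],"p":[.68,0.]}
o=robot.observe(); t0=o["time"]; s=ts(o["position"]); y=st["cmd"][-1][1]; n=len(dys)
if n: st["cmd"].append([t0-.125*n,y])
for i,q in enumerate(dys): y+=10*q; st["cmd"].append([t0-.125*(n-1-i),y])
guess=st["z"][-1][1] if st["z"] else -.25
for i,c in enumerate(("top","side")):
    p,d=read_camera(c); r=tilt(ts(cloud(c,d)),guess,CAL[c]); guess=r[0]; st["z"].append([t0+.05*i,r[0]])
    print(c,round(r[0],4),end=" ")
cm=np.array(st["cmd"]); Z=np.array(st["z"]); tn=t0+.1
alpha=lambda t:np.arcsin(np.interp(np.asarray(t)-LAG,cm[:,0],cm[:,1])/165)
h=.0125
def sim(th,w,M,tau,a,ad):
    out=np.empty((len(a),2))
    for i in range(len(a)):
        out[i]=th,w
        acc=(M*np.sin(th)+tau+KS*(a[i]-th)+D*(ad[i]-w)-D*w)/J
        w+=h*acc; th+=h*w
        if th<-STOP: th=-STOP; w=max(w,0)
        if th>STOP: th=STOP; w=min(w,0)
    return out
ta=max(Z[0,0],tn-2.5); ts_=np.arange(ta,tn+h/2,h); a=alpha(ts_); ad=np.gradient(a,h); k=Z[:,0]>=ta-1e-6
k0=Z[k][:3]
def res(p):
    o_=sim(p[0],p[1],p[2],p[3],a,ad)
    return np.r_[(np.interp(Z[k,0],ts_,o_[:,0])-Z[k,1])/.0015,(p[2]-.68)/.07,(p[3])/.05,(p[2]-st["p"][0])/.07,(p[3]-st["p"][1])/.05]
best=None
for g in ([k0[:,1].mean(),0,*st["p"]],[k0[:,1].mean(),.05,*st["p"]],[k0[:,1].mean(),0,.68,.04],[k0[:,1].mean(),0,.68,-.04]):
    f=least_squares(res,g,diff_step=1e-3,x_scale=[.05,.1,.1,.05],loss="soft_l1")
    if best is None or f.cost<best.cost: best=f
p=best.x; fin=sim(*p,a,ad)[-1]
st["p"]=[float(np.clip(p[2],.56,.83)),float(np.clip(p[3],-.12,.12))]; json.dump(st,open(F,"w"))
print("| t %.2f th %.4f w %.4f M %.3f tau %.4f cost %.1f | acmd %.3f ameas %.3f z %.1f(%.1f) F %s grip %.0f"%(tn,*fin,p[2],p[3],best.cost,np.arcsin(y/165),np.arcsin(s[1]/165),s[2],np.sqrt(165**2-s[1]**2)-22,o["force"].round(1),o["finger_force"]))
N=16; tf=np.arange(0,N*.125,h); a0=np.arcsin(y/165); tk=np.arange(N+1)*.125; aold=alpha(tn)
def path(x):
    A=np.interp(tf-LAG,tk,np.r_[a0,x]); A=np.where(tf<LAG,aold+(a0-aold)*tf/LAG,A); return A
def cost(x):
    A=path(x); O=sim(*fin,p[2],p[3],A,np.gradient(A,h))[::5]
    return np.r_[(O[:,0]-target)/.05,O[:,1]/.15,np.diff(np.r_[a0,x])/.06*1.0,(O[-1,0]-target)/.01,O[-1,1]/.02]
aeq=(KS*target-p[3]-p[2]*np.sin(target))/KS
f=least_squares(cost,np.linspace(a0,aeq,N),max_nfev=40); x=f.x
O=sim(*fin,p[2],p[3],path(x),np.gradient(path(x),h))
Y=16.5*np.sin(np.r_[a0,x]); Zc=16.5*np.cos(np.r_[a0,x])
print("aeq %.3f"%aeq,"rows",[[round(float(q),2),round(float(-z),2)] for q,z in zip(np.diff(Y)[:6],np.diff(Zc)[:6])],"alpha",x[:6].round(3).tolist(),"theta",O[9::10,0].round(3).tolist())
E
python3 ctl.py -0.25
```

```text
top -0.2512 side -0.2513 | t 8.20 th -0.2505 w 0.0000 M 0.680 tau 0.0000 cost 0.1 | acmd -0.285 ameas -0.285 z 136.4(136.3) F [-0.7 -0.7  5. ] grip 30
aeq 0.100 rows [[-0.0, 0.0], [-0.0, 0.0], [-0.0, 0.0], [-0.0, 0.0], [-0.0, 0.0], [-0.0, 0.0]] alpha [-0.285, -0.285, -0.285, -0.285, -0.285, -0.285] theta [-0.25, -0.25, -0.25, -0.25, -0.25, -0.25, -0.25, -0.25, -0.25, -0.25, -0.25, -0.25, -0.25, -0.25, -0.25, -0.25]
```

Emit:
move_arm([
  [0, 0.58, -0.18, 0, 0, 0],
  [0, 0.58, -0.14, 0, 0, 0],
  [0, 0.58, -0.11, 0, 0, 0],
  [0, 0.58, -0.07, 0, 0, 0],
])

```text
time: 8.7
position: [464.2, 84.7, 276.3]
eef_rot: [-3.14, 0.001, 2.914]
force: [1.0, -2.9, -2.5]
grip_width: 19.2
finger_force: 29.6
```

```bash
python3 ctl.py -0.25 .58 .58 .58 .58
```

```text
top -0.2509 side -0.2517 | t 8.80 th -0.2505 w 0.0000 M 0.680 tau 0.0000 cost 0.5 | acmd -0.141 ameas -0.141 z 141.3(141.4) F [ 1.  -2.9 -2.5] grip 30
aeq 0.100 rows [[0.0, -0.0], [0.0, -0.0], [-0.0, 0.0], [-0.0, 0.0], [-0.0, 0.0], [-0.0, 0.0]] alpha [-0.141, -0.141, -0.141, -0.141, -0.141, -0.141] theta [-0.25, -0.25, -0.25, -0.25, -0.25, -0.25, -0.25, -0.25, -0.25, -0.25, -0.25, -0.25, -0.25, -0.25, -0.25, -0.25]
```

```bash
sed -i 's/LAG,STOP=.086,.48,.02,.06/LAG,STOP=.086,.48,.02,.03/' ctl.py
```

Emit:
move_arm([
  [0, 0.49, -0.06, 0, 0, 0],
  [0, 0.49, -0.05, 0, 0, 0],
  [0, 0.49, -0.03, 0, 0, 0],
])

```text
time: 9.18
position: [467.5, 99.2, 277.5]
eef_rot: [-3.141, 0.001, 2.914]
force: [0.4, -3.8, 4.1]
grip_width: 19.3
finger_force: 30.6
```

```bash
python3 ctl.py -0.25 .49 .49 .49
```

```text
top -0.2506 side -0.25 | t 9.28 th -0.2505 w 0.0000 M 0.680 tau 0.0000 cost 0.5 | acmd -0.052 ameas -0.050 z 142.5(142.8) F [ 0.4 -3.8  4.1] grip 31
aeq 0.100 rows [[-0.0, 0.0], [-0.0, 0.0], [0.0, -0.0], [0.0, -0.0], [0.0, -0.0], [0.0, -0.0]] alpha [-0.052, -0.052, -0.052, -0.052, -0.052, -0.052] theta [-0.25, -0.25, -0.25, -0.25, -0.25, -0.25, -0.25, -0.25, -0.25, -0.25, -0.25, -0.25, -0.25, -0.25, -0.25, -0.25]
```

Emit:
move_arm([
  [0, 0.49, -0.02, 0, 0, 0],
  [0, 0.49, 0, 0, 0, 0],
  [0, 0.49, 0.01, 0, 0, 0],
])

```text
time: 9.65
position: [470.8, 113.7, 277.7]
eef_rot: [-3.142, 0.001, 2.914]
force: [1.0, -3.7, 4.3]
grip_width: 19.0
finger_force: 30.5
```

```bash
python3 ctl.py -0.25 .49 .49 .49
```

```text
top -0.2498 side -0.2511 | t 9.75 th -0.2505 w 0.0000 M 0.680 tau 0.0000 cost 0.7 | acmd 0.038 ameas 0.040 z 142.7(142.9) F [ 1.  -3.7  4.3] grip 30
aeq 0.100 rows [[0.0, -0.0], [0.0, 0.0], [0.0, 0.0], [0.0, 0.0], [0.0, 0.0], [0.0, 0.0]] alpha [0.038, 0.038, 0.038, 0.038, 0.038, 0.038] theta [-0.25, -0.25, -0.25, -0.25, -0.25, -0.25, -0.25, -0.25, -0.25, -0.25, -0.25, -0.25, -0.25, -0.25, -0.25, -0.25]
```

Emit:
move_arm([
  [0, 0.35, 0.02, 0, 0, 0],
  [0, 0.35, 0.02, 0, 0, 0],
  [0, 0.35, 0.03, 0, 0, 0],
])

```text
time: 10.12
position: [473.0, 123.8, 276.8]
eef_rot: [-3.141, 0.0, 2.914]
force: [1.3, -2.6, 9.2]
grip_width: 18.8
finger_force: 31.1
```

```bash
python3 ctl.py 0.068 .35 .35 .35
```

```text
top -0.2511 side -0.25 | t 10.22 th -0.2499 w 0.0074 M 0.678 tau 0.0036 cost 0.8 | acmd 0.101 ameas 0.102 z 141.8(142.1) F [ 1.3 -2.6  9.2] grip 31
aeq -0.036 rows [[4.58, 1.15], [-0.64, -0.25], [-2.43, -0.67], [-2.43, -0.29], [-1.65, 0.01], [-0.8, 0.06]] alpha [0.389, 0.347, 0.194, 0.046, -0.054, -0.103] theta [-0.246, -0.22, -0.174, -0.119, -0.067, -0.023, 0.01, 0.033, 0.047, 0.055, 0.06, 0.063, 0.065, 0.066, 0.067, 0.067]
```

Emit:
move_arm([
  [0, 0.3, 0.0, 0, 0, 0],
  [0, 0.3, 0.02, 0, 0, 0],
])

```text
time: 10.48
position: [474.3, 129.6, 276.6]
eef_rot: [-3.141, 0.0, 2.914]
force: [2.4, -4.2, 1.1]
grip_width: 19.1
finger_force: 30.1
```

```bash
sed -i "s#np.diff(np.r_\[a0,x\])/.06#np.diff(np.r_[a0,x])/.025#" ctl.py; python3 ctl.py 0.068 .3 .3
```

```text
top -0.2516 side -0.2514 | t 10.57 th -0.2504 w 0.0019 M 0.686 tau -0.0155 cost 1.4 | acmd 0.138 ameas 0.138 z 141.6(141.4) F [ 2.4 -4.2  1.1] grip 30
aeq 0.003 rows [[2.34, 0.5], [0.36, 0.11], [-0.68, -0.2], [-1.13, -0.26], [-1.19, -0.19], [-1.02, -0.09]] alpha [0.283, 0.306, 0.263, 0.192, 0.119, 0.057] theta [-0.249, -0.236, -0.209, -0.172, -0.13, -0.087, -0.048, -0.014, 0.014, 0.034, 0.049, 0.059, 0.065, 0.068, 0.069, 0.069]
```

Emit:
move_arm([
  [0, 0.35, 0.05, 0, 0, 0],
  [0, 0.35, 0.06, 0, 0, 0],
])

```text
time: 10.82
position: [475.8, 136.3, 275.4]
eef_rot: [-3.141, 0.0, 2.914]
force: [3.0, -4.2, 3.3]
grip_width: 18.7
finger_force: 30.4
```

```bash
python3 ctl.py 0.068 .35 .35
```

```text
top -0.2509 side -0.2512 | t 10.92 th -0.2502 w 0.0044 M 0.694 tau -0.0325 cost 1.5 | acmd 0.181 ameas 0.181 z 140.4(140.3) F [ 3.  -4.2  3.3] grip 30
aeq 0.038 rows [[2.26, 0.58], [0.32, 0.11], [-0.69, -0.23], [-1.13, -0.3], [-1.18, -0.23], [-1.02, -0.13]] alpha [0.322, 0.343, 0.299, 0.228, 0.155, 0.093] theta [-0.248, -0.235, -0.208, -0.171, -0.129, -0.086, -0.047, -0.013, 0.014, 0.034, 0.049, 0.059, 0.065, 0.068, 0.069, 0.069]
```

Emit:
move_arm([
  [0, 0.35, 0.07, 0, 0, 0],
  [0, 0.35, 0.07, 0, 0, 0],
])

```text
time: 11.18
position: [477.4, 143.2, 274.1]
eef_rot: [-3.141, -0.0, 2.914]
force: [3.0, -2.5, 7.2]
grip_width: 18.9
finger_force: 30.4
```

```bash
python3 ctl.py 0.068 .35 .35
```

```text
top -0.2496 side -0.2496 | t 11.28 th -0.2481 w 0.0239 M 0.698 tau -0.0433 cost 1.3 | acmd 0.224 ameas 0.224 z 139.1(138.9) F [ 3.  -2.5  7.2] grip 30
aeq 0.059 rows [[1.89, 0.55], [0.15, 0.06], [-0.75, -0.26], [-1.11, -0.31], [-1.13, -0.23], [-0.96, -0.13]] alpha [0.344, 0.354, 0.306, 0.236, 0.166, 0.107] theta [-0.243, -0.227, -0.199, -0.161, -0.119, -0.078, -0.04, -0.008, 0.018, 0.037, 0.051, 0.06, 0.065, 0.068, 0.069, 0.069]
```

Emit:
move_arm([
  [0, 0.3, 0.08, 0, 0, 0],
  [0, 0.1, 0.03, 0, 0, 0],
])

```text
time: 11.52
position: [478.2, 147.2, 273.0]
eef_rot: [-3.142, -0.0, 2.914]
force: [2.9, -4.1, 4.1]
grip_width: 18.8
finger_force: 30.5
```

```bash
python3 ctl.py 0.068 .3 .1
```

```text
top -0.2355 side -0.23 | t 11.62 th -0.2252 w 0.1103 M 0.697 tau -0.0428 cost 1.4 | acmd 0.249 ameas 0.250 z 138.0(137.9) F [ 2.9 -4.1  4.1] grip 31
aeq 0.059 rows [[0.83, 0.23], [-0.28, -0.09], [-0.81, -0.21], [-0.96, -0.2], [-0.89, -0.13], [-0.7, -0.07]] alpha [0.301, 0.284, 0.233, 0.173, 0.119, 0.076] theta [-0.21, -0.185, -0.153, -0.115, -0.078, -0.042, -0.011, 0.014, 0.033, 0.047, 0.057, 0.063, 0.066, 0.068, 0.069, 0.068]
```

Emit:
move_arm([
  [0, 0.4, 0.11, 0, 0, 0],
  [0, -0.2, -0.05, 0, 0, 0],
])

```text
time: 11.88
position: [478.7, 149.2, 272.3]
eef_rot: [3.142, -0.0, 2.915]
force: [3.4, -3.5, 1.4]
grip_width: 18.8
finger_force: 30.5
```

```bash
python3 ctl.py 0.068 .4 -.2
```

```text
top -0.1869 side -0.176 | t 11.97 th -0.1640 w 0.2457 M 0.690 tau -0.0450 cost 1.5 | acmd 0.262 ameas 0.263 z 137.3(137.3) F [ 3.4 -3.5  1.4] grip 30
aeq 0.064 rows [[-0.82, -0.2], [-0.9, -0.17], [-0.79, -0.1], [-0.6, -0.05], [-0.39, -0.02], [-0.21, -0.01]] alpha [0.21, 0.155, 0.107, 0.07, 0.046, 0.034] theta [-0.134, -0.097, -0.061, -0.028, -0.0, 0.022, 0.039, 0.052, 0.06, 0.065, 0.067, 0.068, 0.069, 0.069, 0.068, 0.068]
```

Emit:
move_arm([
  [0, -0.82, -0.2, 0, 0, 0],
  [0, -0.9, -0.17, 0, 0, 0],
])

```text
time: 12.22
position: [474.9, 133.0, 276.4]
eef_rot: [3.139, -0.0, 2.915]
force: [3.9, 0.8, 2.1]
grip_width: 18.8
finger_force: 30.4
```

```bash
python3 ctl.py 0.068 -.82 -.9
```

```text
top -0.1034 side -0.0939 | t 12.32 th -0.0809 w 0.2239 M 0.583 tau -0.0708 cost 4.1 | acmd 0.155 ameas 0.159 z 141.4(140.9) F [3.9 0.8 2.1] grip 30
aeq 0.133 rows [[-0.03, -0.0], [-0.17, -0.03], [-0.2, -0.03], [-0.17, -0.02], [-0.11, -0.01], [-0.05, -0.01]] alpha [0.154, 0.143, 0.131, 0.12, 0.114, 0.111] theta [-0.057, -0.032, -0.01, 0.01, 0.026, 0.039, 0.049, 0.056, 0.061, 0.065, 0.066, 0.067, 0.068, 0.068, 0.068, 0.068]
```

Emit:
move_arm([
  [0, -0.2, -0.03, 0, 0, 0],
  [0, -0.2, -0.03, 0, 0, 0],
])

```text
time: 12.58
position: [474.0, 129.0, 277.2]
eef_rot: [3.14, 0.0, 2.915]
force: [2.9, 2.0, 5.1]
grip_width: 19.1
finger_force: 30.2
```

```bash
python3 ctl.py 0.068 -.2 -.2
```

```text
top -0.0311 side -0.0212 | t 12.67 th -0.0138 w 0.1576 M 0.584 tau -0.0706 cost 3.2 | acmd 0.131 ameas 0.134 z 142.2(141.5) F [2.9 2.  5.1] grip 30
aeq 0.132 rows [[-0.06, -0.01], [-0.08, -0.01], [-0.06, -0.01], [-0.03, -0.0], [-0.0, -0.0], [0.02, 0.0]] alpha [0.127, 0.123, 0.119, 0.117, 0.117, 0.118] theta [0.003, 0.018, 0.032, 0.042, 0.05, 0.056, 0.061, 0.064, 0.066, 0.067, 0.067, 0.068, 0.068, 0.068, 0.068, 0.068]
```

Emit:
move_arm([
  [0, -0.06, 0, 0, 0, 0],
  [0, -0.08, 0.02, 0, 0, 0],
])

```text
time: 12.92
position: [473.8, 128.0, 277.3]
eef_rot: [3.139, 0.0, 2.915]
force: [2.4, 4.1, 8.3]
grip_width: 18.7
finger_force: 30.6
```

```bash
python3 ctl.py 0.068 -.06 -.08
```

```text
top 0.0257 side 0.0335 | t 13.03 th 0.0386 w 0.1215 M 0.597 tau -0.0678 cost 4.2 | acmd 0.122 ameas 0.128 z 142.3(141.6) F [2.4 4.1 8.3] grip 31
aeq 0.125 rows [[-0.37, -0.04], [-0.14, -0.01], [0.0, 0.0], [0.08, 0.01], [0.12, 0.01], [0.12, 0.01]] alpha [0.1, 0.091, 0.091, 0.096, 0.103, 0.11] theta [0.051, 0.062, 0.07, 0.074, 0.076, 0.076, 0.075, 0.074, 0.072, 0.071, 0.07, 0.069, 0.068, 0.068, 0.068, 0.068]
```

Emit:
move_arm([
  [0, -0.5, -0.05, 0, 0, 0],
  [0, -0.15, -0.01, 0, 0, 0],
])

```text
time: 13.28
position: [472.2, 121.3, 277.6]
eef_rot: [3.14, 0.0, 2.915]
force: [1.8, 3.0, 6.2]
grip_width: 19.1
finger_force: 30.6
```

```bash
python3 ctl.py 0.068 -.5 -.15
```

```text
top 0.0701 side 0.0746 | t 13.38 th 0.0773 w 0.0650 M 0.611 tau -0.0654 cost 5.2 | acmd 0.083 ameas 0.086 z 142.6(142.4) F [1.8 3.  6.2] grip 31
aeq 0.118 rows [[-0.09, -0.01], [0.06, 0.01], [0.14, 0.01], [0.15, 0.01], [0.14, 0.01], [0.11, 0.01]] alpha [0.077, 0.081, 0.089, 0.099, 0.107, 0.114] theta [0.083, 0.086, 0.087, 0.085, 0.082, 0.079, 0.076, 0.074, 0.071, 0.07, 0.069, 0.068, 0.068, 0.068, 0.068, 0.068]
```

Emit:
move_arm([
  [0, -0.25, -0.02, 0, 0, 0],
  [0, 0.05, 0, 0, 0, 0],
])

```text
time: 13.62
position: [471.6, 119.0, 277.6]
eef_rot: [3.141, 0.0, 2.914]
force: [2.8, 2.4, 5.6]
grip_width: 19.4
finger_force: 30.7
```

```bash
python3 ctl.py 0.068 -.25 .05
```

```text
top 0.0896 side 0.09 | t 13.72 th 0.0898 w -0.0054 M 0.623 tau -0.0645 cost 2.9 | acmd 0.070 ameas 0.072 z 142.6(142.6) F [2.8 2.4 5.6] grip 31
aeq 0.114 rows [[0.28, 0.02], [0.22, 0.02], [0.16, 0.02], [0.1, 0.01], [0.05, 0.01], [0.02, 0.0]] alpha [0.087, 0.101, 0.111, 0.117, 0.12, 0.121] theta [0.088, 0.084, 0.08, 0.076, 0.073, 0.07, 0.069, 0.068, 0.067, 0.067, 0.067, 0.067, 0.068, 0.068, 0.068, 0.068]
```

Emit:
move_arm([
  [0, 0.23, 0.02, 0, 0, 0],
  [0, 0.2, 0.02, 0, 0, 0],
])

```text
time: 13.98
position: [472.6, 122.7, 277.3]
eef_rot: [-3.141, 0.0, 2.914]
force: [1.6, 1.6, 7.6]
grip_width: 19.1
finger_force: 30.9
```

```bash
sed -i 's#^    print(c,round#    np.savez("pics/last_%s.npz"%c,p=p,d=d); print(c,round#' ctl.py; python3 ctl.py 0.068 .23 .2
```

```text
top 0.0871 side 0.0852 | t 14.07 th 0.0836 w -0.0314 M 0.632 tau -0.0642 cost 1.8 | acmd 0.097 ameas 0.095 z 142.3(142.3) F [1.6 1.6 7.6] grip 31
aeq 0.112 rows [[0.19, 0.02], [0.12, 0.01], [0.06, 0.01], [0.02, 0.0], [-0.01, -0.0], [-0.02, -0.0]] alpha [0.108, 0.115, 0.119, 0.12, 0.12, 0.118] theta [0.08, 0.076, 0.072, 0.07, 0.068, 0.067, 0.067, 0.067, 0.067, 0.067, 0.067, 0.068, 0.068, 0.068, 0.068, 0.068]
```

Emit:
move_arm([
  [0, 0.19, 0.02, 0, 0, 0],
  [0, 0.12, 0.01, 0, 0, 0],
])

```text
time: 14.32
position: [473.1, 125.1, 277.0]
eef_rot: [-3.14, 0.001, 2.914]
force: [1.7, -0.8, 7.5]
grip_width: 19.0
finger_force: 30.9
```

```bash
python3 ctl.py 0.068 .19 .12; python3 - <<'E'
from h import *
for n in("top","side"):
    z=np.load(f"pics/last_{n}.npz"); p,d=z["p"],z["d"]; S=ts(cloud(n,d)); hh=cv2.cvtColor(p,cv2.COLOR_RGB2HSV)
    b=(S[...,0]>105)&(S[...,0]<165)&(S[...,2]>60)&(abs(S[...,1])<80)
    for nm,m in(("red",((hh[...,0]<6)|(hh[...,0]>174))&(hh[...,1]>130)),("green",(hh[...,0]>45)&(hh[...,0]<75)&(hh[...,1]>120))):
        k=np.argwhere(b&m); print(n,nm,[(int(u),int(v),*S[v,u].round(0).astype(int).tolist()) for v,u in k][:16])
E
```

```text
top 0.0782 side 0.0789 | t 14.42 th 0.0766 w -0.0169 M 0.641 tau -0.0643 cost 2.6 | acmd 0.115 ameas 0.110 z 142.0(142.0) F [ 1.7 -0.8  7.5] grip 31
aeq 0.111 rows [[-0.04, -0.01], [-0.02, -0.0], [-0.01, -0.0], [0.0, 0.0], [0.0, 0.0], [0.0, 0.0]] alpha [0.113, 0.111, 0.111, 0.111, 0.111, 0.111] theta [0.075, 0.074, 0.072, 0.072, 0.071, 0.07, 0.07, 0.069, 0.069, 0.068, 0.068, 0.068, 0.068, 0.068, 0.068, 0.068]
top red []
top green [(294, 158, 140, 12, 168), (295, 158, 141, 10, 164), (293, 159, 137, 14, 167), (294, 159, 137, 11, 169), (295, 159, 137, 9, 171), (296, 159, 140, 7, 165), (297, 159, 140, 5, 164), (294, 160, 137, 12, 162), (295, 160, 137, 9, 163), (296, 160, 137, 6, 165), (297, 160, 137, 4, 168), (295, 161, 136, 9, 156), (296, 161, 137, 7, 157), (297, 161, 136, 4, 162), (295, 162, 136, 9, 148), (296, 162, 137, 7, 145)]
side red [(375, 196, 140, 3, 125), (375, 197, 141, 7, 118), (374, 214, 140, -9, 62)]
side green [(376, 183, 142, 14, 167), (375, 184, 138, 4, 170), (376, 184, 142, 16, 162), (375, 185, 138, 2, 167), (376, 185, 141, 6, 164), (375, 186, 138, 5, 162), (376, 186, 141, 5, 162), (375, 187, 139, 8, 156), (376, 187, 142, 4, 158), (375, 188, 139, 4, 155), (376, 188, 142, 3, 155), (375, 189, 138, 0, 154), (376, 189, 142, 4, 151), (375, 190, 139, 2, 149), (376, 190, 142, 3, 148), (375, 191, 139, 3, 144)]
```

Emit:
move_arm([
  [0, -0.03, 0, 0, 0, 0],
  [0, -0.02, 0, 0, 0, 0],
])

```text
time: 14.68
position: [473.0, 124.7, 277.0]
eef_rot: [-3.14, 0.001, 2.914]
force: [0.3, -0.5, 7.4]
grip_width: 19.0
finger_force: 30.9
```

```bash
python3 ctl.py 0.070 -.03 -.02
```

```text
top 0.0767 side 0.0768 | t 14.78 th 0.0764 w 0.0002 M 0.661 tau -0.0654 cost 2.2 | acmd 0.112 ameas 0.108 z 142.0(142.0) F [ 0.3 -0.5  7.4] grip 31
aeq 0.110 rows [[-0.1, -0.01], [-0.04, -0.0], [-0.0, -0.0], [0.02, 0.0], [0.03, 0.0], [0.03, 0.0]] alpha [0.106, 0.104, 0.104, 0.105, 0.106, 0.108] theta [0.076, 0.077, 0.076, 0.076, 0.075, 0.074, 0.073, 0.072, 0.072, 0.071, 0.071, 0.07, 0.07, 0.07, 0.07, 0.07]
```

Emit:
move_arm([
  [0, -0.12, -0.01, 0, 0, 0],
  [0, -0.04, 0, 0, 0, 0],
  [0, 0, 0, 0, 0, 0],
])

```text
time: 15.15
position: [472.7, 123.4, 277.2]
eef_rot: [-3.14, 0.0, 2.914]
force: [1.6, 0.1, 7.3]
grip_width: 19.1
finger_force: 30.9
```

```bash
python3 ctl.py 0.070 -.12 -.04 0
```

```text
top 0.0748 side 0.0751 | t 15.25 th 0.0744 w -0.0099 M 0.686 tau -0.0675 cost 1.9 | acmd 0.103 ameas 0.099 z 142.2(142.2) F [1.6 0.1 7.3] grip 31
aeq 0.111 rows [[0.1, 0.01], [0.06, 0.01], [0.03, 0.0], [0.01, 0.0], [-0.0, -0.0], [-0.01, -0.0]] alpha [0.108, 0.112, 0.114, 0.114, 0.114, 0.113] theta [0.073, 0.072, 0.071, 0.07, 0.069, 0.069, 0.069, 0.069, 0.069, 0.069, 0.07, 0.07, 0.07, 0.07, 0.07, 0.07]
```

Emit:
move_arm([
  [0, 0.08, 0.01, 0, 0, 0],
  [0, 0.06, 0, 0, 0, 0],
  [0, 0.02, 0, 0, 0, 0],
])

```text
time: 15.62
position: [473.0, 124.7, 277.0]
eef_rot: [-3.14, 0.001, 2.914]
force: [1.6, -0.4, 8.3]
grip_width: 18.7
finger_force: 30.9
```

```bash
python3 ctl.py 0.070 .08 .06 .02
```

```text
top 0.0703 side 0.0707 | t 15.72 th 0.0700 w -0.0066 M 0.690 tau -0.0677 cost 1.5 | acmd 0.112 ameas 0.107 z 142.0(142.0) F [ 1.6 -0.4  8.3] grip 31
aeq 0.110 rows [[0.02, 0.0], [0.0, 0.0], [-0.01, -0.0], [-0.01, -0.0], [-0.01, -0.0], [-0.01, -0.0]] alpha [0.113, 0.114, 0.113, 0.113, 0.112, 0.111] theta [0.069, 0.069, 0.069, 0.069, 0.069, 0.069, 0.069, 0.069, 0.07, 0.07, 0.07, 0.07, 0.07, 0.07, 0.07, 0.07]
```

Steady at the index from about 15.3 s.

Emit:
move_arm([
  [0, 0.03, 0, 0, 0, 0],
  [0, 0, 0, 0, 0, 0],
  [0, -0.01, 0, 0, 0, 0],
  [0, -0.01, 0, 0, 0, 0],
])

```text
time: 16.23
position: [473.1, 124.8, 277.0]
eef_rot: [-3.14, 0.001, 2.914]
force: [0.2, -0.6, 7.9]
grip_width: 19.2
finger_force: 30.9
```

```bash
python3 ctl.py 0.070 .03 0 -.01 -.01
```

```text
top 0.0688 side 0.069 | t 16.33 th 0.0690 w 0.0023 M 0.680 tau -0.0670 cost 1.4 | acmd 0.113 ameas 0.108 z 142.0(142.0) F [ 0.2 -0.6  7.9] grip 31
aeq 0.111 rows [[-0.03, -0.0], [-0.02, -0.0], [-0.01, -0.0], [-0.0, -0.0], [0.0, 0.0], [0.0, 0.0]] alpha [0.111, 0.11, 0.11, 0.11, 0.11, 0.11] theta [0.069, 0.07, 0.07, 0.07, 0.07, 0.07, 0.07, 0.07, 0.07, 0.07, 0.07, 0.07, 0.07, 0.07, 0.07, 0.07]
```

Emit:
move_arm([
  [0, -0.03, 0, 0, 0, 0],
  [0, -0.02, 0, 0, 0, 0],
  [0, 0, 0, 0, 0, 0],
  [0, 0, 0, 0, 0, 0],
])

```text
time: 16.82
position: [473.0, 124.4, 277.1]
eef_rot: [-3.14, 0.0, 2.914]
force: [0.1, -0.8, 7.0]
grip_width: 18.8
finger_force: 30.9
```

```bash
python3 ctl.py 0.070 -.03 -.02 0 0
```

```text
top 0.0693 side 0.0683 | t 16.93 th 0.0689 w -0.0010 M 0.684 tau -0.0673 cost 1.1 | acmd 0.110 ameas 0.106 z 142.1(142.1) F [ 0.1 -0.8  7. ] grip 31
aeq 0.111 rows [[0.03, 0.0], [0.01, 0.0], [0.0, 0.0], [-0.0, -0.0], [-0.01, -0.0], [-0.01, -0.0]] alpha [0.112, 0.112, 0.112, 0.112, 0.112, 0.111] theta [0.069, 0.069, 0.069, 0.069, 0.069, 0.069, 0.069, 0.069, 0.07, 0.07, 0.07, 0.07, 0.07, 0.07, 0.07, 0.07]
```

Emit:
move_arm([
  [0, 0.03, 0, 0, 0, 0],
  [0, 0.01, 0, 0, 0, 0],
  [0, 0, 0, 0, 0, 0],
  [0, 0, 0, 0, 0, 0],
])

```text
time: 17.42
position: [473.0, 124.6, 277.0]
eef_rot: [-3.14, 0.0, 2.914]
force: [0.7, 0.1, 7.6]
grip_width: 19.0
finger_force: 31.0
```

```bash
python3 ctl.py 0.070 .03 .01 0 0
```

```text
top 0.0696 side 0.0696 | t 17.53 th 0.0696 w 0.0026 M 0.680 tau -0.0671 cost 1.1 | acmd 0.112 ameas 0.107 z 142.0(142.0) F [0.7 0.1 7.6] grip 31
aeq 0.111 rows [[-0.03, -0.0], [-0.02, -0.0], [-0.01, -0.0], [0.0, 0.0], [0.0, 0.0], [0.01, 0.0]] alpha [0.111, 0.11, 0.109, 0.109, 0.11, 0.11] theta [0.07, 0.07, 0.071, 0.071, 0.071, 0.071, 0.071, 0.07, 0.07, 0.07, 0.07, 0.07, 0.07, 0.07, 0.07, 0.07]
```

Emit:
move_arm([
  [0, -0.03, 0, 0, 0, 0],
  [0, -0.01, 0, 0, 0, 0],
  [0, 0, 0, 0, 0, 0],
  [0, 0, 0, 0, 0, 0],
  [0, 0, 0, 0, 0, 0],
])

```text
time: 18.15
position: [472.9, 124.4, 277.0]
eef_rot: [-3.14, 0.0, 2.914]
force: [0.7, 0.1, 7.8]
grip_width: 18.7
finger_force: 30.9
```

```bash
python3 ctl.py 0.070 -.03 -.01 0 0 0
```

```text
top 0.0686 side 0.0692 | t 18.25 th 0.0689 w -0.0027 M 0.677 tau -0.0670 cost 1.1 | acmd 0.110 ameas 0.106 z 142.0(142.1) F [0.7 0.1 7.8] grip 31
aeq 0.111 rows [[0.04, 0.0], [0.02, 0.0], [0.0, 0.0], [-0.01, -0.0], [-0.01, -0.0], [-0.01, -0.0]] alpha [0.112, 0.114, 0.114, 0.113, 0.113, 0.112] theta [0.069, 0.068, 0.068, 0.068, 0.068, 0.069, 0.069, 0.069, 0.069, 0.07, 0.07, 0.07, 0.07, 0.07, 0.07, 0.07]
```

Emit:
move_arm([
  [0, 0.04, 0, 0, 0, 0],
  [0, 0.02, 0, 0, 0, 0],
  [0, 0, 0, 0, 0, 0],
  [0, -0.01, 0, 0, 0, 0],
  [0, -0.01, 0, 0, 0, 0],
])

```text
time: 18.88
position: [473.0, 124.7, 277.0]
eef_rot: [-3.14, 0.001, 2.914]
force: [1.0, 0.7, 8.2]
grip_width: 18.8
finger_force: 30.9
```

```bash
python3 ctl.py 0.070 .04 .02 0 -.01 -.01
```

```text
top 0.0692 side 0.0687 | t 18.98 th 0.0690 w 0.0021 M 0.676 tau -0.0670 cost 1.1 | acmd 0.112 ameas 0.108 z 142.0(142.0) F [1.  0.7 8.2] grip 31
aeq 0.111 rows [[-0.02, -0.0], [-0.01, -0.0], [-0.0, -0.0], [-0.0, -0.0], [0.0, 0.0], [0.0, 0.0]] alpha [0.111, 0.111, 0.111, 0.111, 0.111, 0.111] theta [0.069, 0.07, 0.07, 0.07, 0.07, 0.07, 0.07, 0.07, 0.07, 0.07, 0.07, 0.07, 0.07, 0.07, 0.07, 0.07]
```

Emit:
move_arm([
  [0, -0.02, 0, 0, 0, 0],
  [0, 0, 0, 0, 0, 0],
  [0, 0, 0, 0, 0, 0],
  [0, 0, 0, 0, 0, 0],
  [0, 0, 0, 0, 0, 0],
])

```text
time: 19.6
position: [473.0, 124.6, 277.1]
eef_rot: [-3.14, 0.001, 2.914]
force: [1.9, 0.4, 8.4]
grip_width: 19.0
finger_force: 30.9
```

```bash
python3 ctl.py 0.070 -.02 0 0 0 0
```

```text
top 0.0684 side 0.0687 | t 19.70 th 0.0686 w -0.0008 M 0.676 tau -0.0670 cost 1.0 | acmd 0.111 ameas 0.107 z 142.1(142.1) F [1.9 0.4 8.4] grip 31
aeq 0.111 rows [[0.02, 0.0], [0.01, 0.0], [-0.0, -0.0], [-0.01, -0.0], [-0.01, -0.0], [-0.01, -0.0]] alpha [0.112, 0.113, 0.113, 0.113, 0.112, 0.112] theta [0.069, 0.068, 0.069, 0.069, 0.069, 0.069, 0.069, 0.069, 0.07, 0.07, 0.07, 0.07, 0.07, 0.07, 0.07, 0.07]
```

Emit:
move_arm([
  [0, 0.03, 0, 0, 0, 0],
  [0, 0.01, 0, 0, 0, 0],
  [0, 0, 0, 0, 0, 0],
  [0, -0.01, 0, 0, 0, 0],
  [0, -0.01, 0, 0, 0, 0],
])

```text
time: 20.32
position: [473.0, 124.7, 277.0]
eef_rot: [-3.14, 0.0, 2.914]
force: [0.6, -0.5, 7.8]
grip_width: 18.7
finger_force: 30.9
```

```bash
python3 ctl.py 0.070 .03 .01 0 -.01 -.01
```

```text
top 0.068 side 0.0698 | t 20.43 th 0.0690 w 0.0019 M 0.676 tau -0.0672 cost 1.2 | acmd 0.112 ameas 0.108 z 142.0(142.0) F [ 0.6 -0.5  7.8] grip 31
aeq 0.111 rows [[-0.01, -0.0], [-0.01, -0.0], [-0.0, -0.0], [-0.0, -0.0], [-0.0, -0.0], [0.0, 0.0]] alpha [0.112, 0.111, 0.111, 0.111, 0.111, 0.111] theta [0.069, 0.069, 0.07, 0.07, 0.07, 0.07, 0.07, 0.07, 0.07, 0.07, 0.07, 0.07, 0.07, 0.07, 0.07, 0.07]
```

Emit:
move_arm([
  [0, -0.01, 0, 0, 0, 0],
  [0, -0.01, 0, 0, 0, 0],
  [0, 0, 0, 0, 0, 0],
  [0, 0, 0, 0, 0, 0],
  [0, 0, 0, 0, 0, 0],
])

```text
time: 21.05
position: [473.0, 124.6, 277.0]
eef_rot: [-3.14, 0.0, 2.914]
force: [0.4, -0.2, 7.6]
grip_width: 18.9
finger_force: 30.9
```

```bash
python3 ctl.py 0.070 -.01 -.01 0 0 0
```

```text
top 0.0678 side 0.0683 | t 21.15 th 0.0680 w -0.0025 M 0.676 tau -0.0672 cost 1.2 | acmd 0.111 ameas 0.107 z 142.0(142.1) F [ 0.4 -0.2  7.6] grip 31
aeq 0.112 rows [[0.04, 0.01], [0.02, 0.0], [-0.0, -0.0], [-0.01, -0.0], [-0.01, -0.0], [-0.01, -0.0]] alpha [0.114, 0.115, 0.115, 0.114, 0.113, 0.113] theta [0.068, 0.067, 0.067, 0.068, 0.068, 0.068, 0.069, 0.069, 0.069, 0.07, 0.07, 0.07, 0.07, 0.07, 0.07, 0.07]
```

Emit:
move_arm([
  [0, 0.05, 0.01, 0, 0, 0],
  [0, 0.02, 0, 0, 0, 0],
  [0, 0, 0, 0, 0, 0],
  [0, -0.01, 0, 0, 0, 0],
  [0, -0.02, 0, 0, 0, 0],
])

```text
time: 21.78
position: [473.1, 124.9, 277.0]
eef_rot: [-3.14, 0.001, 2.914]
force: [1.1, -0.3, 9.9]
grip_width: 19.0
finger_force: 31.0
```

```bash
python3 ctl.py 0.070 .05 .02 0 -.01 -.02
```

```text
top 0.0691 side 0.069 | t 21.88 th 0.0693 w 0.0052 M 0.676 tau -0.0672 cost 1.2 | acmd 0.114 ameas 0.109 z 142.0(142.0) F [ 1.1 -0.3  9.9] grip 31
aeq 0.112 rows [[-0.04, -0.0], [-0.02, -0.0], [-0.01, -0.0], [0.0, 0.0], [0.01, 0.0], [0.01, 0.0]] alpha [0.111, 0.11, 0.109, 0.109, 0.11, 0.11] theta [0.07, 0.07, 0.071, 0.071, 0.071, 0.071, 0.071, 0.071, 0.071, 0.07, 0.07, 0.07, 0.07, 0.07, 0.07, 0.07]
```

Emit:
move_arm([
  [0, -0.04, 0, 0, 0, 0],
  [0, -0.02, 0, 0, 0, 0],
  [0, 0, 0, 0, 0, 0],
  [0, 0.01, 0, 0, 0, 0],
])

```text
time: 22.38
position: [473.0, 124.4, 277.0]
eef_rot: [-3.14, 0.001, 2.914]
force: [0.2, -0.1, 8.3]
grip_width: 18.8
finger_force: 31.0
```

```bash
python3 ctl.py 0.225 -.04 -.02 0 .01
```

```text
top 0.0684 side 0.0687 | t 22.48 th 0.0685 w -0.0034 M 0.675 tau -0.0674 cost 1.5 | acmd 0.111 ameas 0.106 z 142.0(142.1) F [ 0.2 -0.1  8.3] grip 31
aeq 0.052 rows [[1.22, 0.18], [0.21, 0.04], [-0.33, -0.06], [-0.56, -0.09], [-0.59, -0.07], [-0.51, -0.05]] alpha [0.186, 0.199, 0.178, 0.144, 0.107, 0.076] theta [0.069, 0.075, 0.087, 0.105, 0.126, 0.148, 0.167, 0.184, 0.198, 0.208, 0.216, 0.22, 0.223, 0.225, 0.226, 0.225]
```

Emit:
move_arm([
  [0, 0.6, 0.08, 0, 0, 0],
  [0, 0.3, 0.05, 0, 0, 0],
])

```text
time: 22.72
position: [474.9, 132.9, 275.5]
eef_rot: [-3.139, 0.001, 2.914]
force: [0.3, -1.6, 8.2]
grip_width: 18.9
finger_force: 31.2
```

```bash
python3 ctl.py 0.225 .6 .3
```

```text
top 0.0725 side 0.0748 | t 22.83 th 0.0779 w 0.0690 M 0.675 tau -0.0673 cost 1.6 | acmd 0.166 ameas 0.159 z 140.5(140.9) F [ 0.3 -1.6  8.2] grip 31
aeq 0.052 rows [[0.06, 0.01], [-0.34, -0.05], [-0.49, -0.07], [-0.48, -0.05], [-0.4, -0.03], [-0.28, -0.02]] alpha [0.169, 0.148, 0.118, 0.089, 0.064, 0.047] theta [0.088, 0.103, 0.122, 0.141, 0.161, 0.178, 0.192, 0.204, 0.212, 0.218, 0.222, 0.224, 0.225, 0.225, 0.225, 0.225]
```

Emit:
move_arm([
  [0, 0.0, 0, 0, 0, 0],
  [0, -0.34, -0.06, 0, 0, 0],
])

```text
time: 23.08
position: [474.2, 129.9, 276.0]
eef_rot: [-3.14, 0.0, 2.914]
force: [1.8, 0.6, 4.9]
grip_width: 19.1
finger_force: 31.0
```

```bash
python3 ctl.py 0.225 0 -.34
```

```text
top 0.1003 side 0.1081 | t 23.18 th 0.1153 w 0.1470 M 0.668 tau -0.0674 cost 1.8 | acmd 0.145 ameas 0.140 z 141.0(141.4) F [1.8 0.6 4.9] grip 31
aeq 0.055 rows [[-0.6, -0.08], [-0.51, -0.05], [-0.37, -0.02], [-0.23, -0.01], [-0.12, -0.0], [-0.03, -0.0]] alpha [0.108, 0.077, 0.055, 0.041, 0.034, 0.032] theta [0.133, 0.153, 0.172, 0.188, 0.201, 0.211, 0.217, 0.222, 0.224, 0.226, 0.226, 0.226, 0.226, 0.225, 0.225, 0.225]
```

Emit:
move_arm([
  [0, -0.65, -0.09, 0, 0, 0],
  [0, -0.55, -0.05, 0, 0, 0],
])

```text
time: 23.42
position: [471.7, 119.2, 277.5]
eef_rot: [3.14, -0.0, 2.915]
force: [2.1, 2.9, 3.8]
grip_width: 18.6
finger_force: 30.6
```

```bash
python3 ctl.py 0.23 -.65 -.55
```

```text
top 0.1478 side 0.1532 | t 23.53 th 0.1591 w 0.1013 M 0.562 tau -0.0601 cost 3.7 | acmd 0.072 ameas 0.073 z 142.5(142.6) F [2.1 2.9 3.8] grip 31
aeq 0.088 rows [[0.28, 0.02], [0.08, 0.01], [-0.02, -0.0], [-0.06, -0.01], [-0.06, -0.01], [-0.05, -0.0]] alpha [0.088, 0.094, 0.092, 0.089, 0.085, 0.082] theta [0.169, 0.179, 0.188, 0.197, 0.204, 0.211, 0.217, 0.221, 0.224, 0.226, 0.228, 0.229, 0.23, 0.23, 0.23, 0.23]
```

Emit:
move_arm([
  [0, 0.05, 0, 0, 0, 0],
  [0, 0, 0, 0, 0, 0],
])

```text
time: 23.78
position: [471.7, 119.3, 277.6]
eef_rot: [3.142, 0.0, 2.914]
force: [1.6, 1.1, 5.5]
grip_width: 19.1
finger_force: 30.8
```

```bash
python3 ctl.py 0.23 .05 0
```

```text
top 0.1785 side 0.1831 | t 23.88 th 0.1849 w 0.0500 M 0.574 tau -0.0612 cost 3.1 | acmd 0.075 ameas 0.074 z 142.6(142.5) F [1.6 1.1 5.5] grip 31
aeq 0.085 rows [[0.26, 0.02], [0.09, 0.01], [-0.02, -0.0], [-0.06, -0.01], [-0.07, -0.01], [-0.06, -0.01]] alpha [0.091, 0.096, 0.095, 0.091, 0.087, 0.083] theta [0.19, 0.195, 0.2, 0.205, 0.21, 0.215, 0.219, 0.222, 0.225, 0.227, 0.228, 0.229, 0.23, 0.23, 0.23, 0.23]
```

Emit:
move_arm([
  [0, 0.1, 0.01, 0, 0, 0],
  [0, 0, 0, 0, 0, 0],
])

```text
time: 24.12
position: [471.9, 120.3, 277.5]
eef_rot: [-3.141, 0.0, 2.914]
force: [1.0, 1.8, 8.0]
grip_width: 18.9
finger_force: 30.9
```

```bash
python3 ctl.py 0.24 .1 0
```

```text
top 0.2008 side 0.2049 | t 24.23 th 0.2060 w 0.0471 M 0.605 tau -0.0639 cost 4.7 | acmd 0.081 ameas 0.080 z 142.5(142.5) F [1.  1.8 8. ] grip 31
aeq 0.074 rows [[-0.0, -0.0], [-0.04, -0.0], [-0.05, -0.0], [-0.05, -0.0], [-0.03, -0.0], [-0.02, -0.0]] alpha [0.081, 0.078, 0.075, 0.072, 0.07, 0.069] theta [0.211, 0.217, 0.222, 0.226, 0.23, 0.233, 0.235, 0.237, 0.238, 0.239, 0.24, 0.24, 0.24, 0.24, 0.24, 0.24]
```

Emit:
move_arm([
  [0, -0.2, -0.01, 0, 0, 0],
  [0, -0.1, -0.01, 0, 0, 0],
])

```text
time: 24.48
position: [471.4, 117.7, 277.7]
eef_rot: [3.141, 0.0, 2.914]
force: [1.3, 2.9, 6.4]
grip_width: 18.9
finger_force: 30.7
```

```bash
python3 ctl.py 0.245 -.2 -.1
```

```text
top 0.2215 side 0.2244 | t 24.58 th 0.2262 w 0.0426 M 0.646 tau -0.0694 cost 2.2 | acmd 0.062 ameas 0.064 z 142.7(142.7) F [1.3 2.9 6.4] grip 31
aeq 0.063 rows [[-0.03, -0.0], [-0.02, -0.0], [-0.01, -0.0], [0.0, 0.0], [0.01, 0.0], [0.01, 0.0]] alpha [0.06, 0.059, 0.058, 0.058, 0.059, 0.06] theta [0.231, 0.235, 0.238, 0.24, 0.242, 0.243, 0.244, 0.245, 0.245, 0.245, 0.245, 0.245, 0.245, 0.245, 0.245, 0.245]
```

Emit:
move_arm([
  [0, -0.07, 0, 0, 0, 0],
  [0, -0.03, 0, 0, 0, 0],
  [0, 0, 0, 0, 0, 0],
])

```text
time: 24.95
position: [471.2, 117.0, 277.8]
eef_rot: [3.14, -0.0, 2.914]
force: [1.8, 3.1, 7.1]
grip_width: 19.1
finger_force: 30.8
```

```bash
python3 ctl.py 0.25 -.07 -.03 0
```

```text
top 0.2399 side 0.2414 | t 25.05 th 0.2424 w 0.0221 M 0.663 tau -0.0722 cost 1.7 | acmd 0.056 ameas 0.059 z 142.8(142.7) F [1.8 3.1 7.1] grip 31
aeq 0.059 rows [[-0.02, -0.0], [-0.0, -0.0], [0.0, 0.0], [0.01, 0.0], [0.01, 0.0], [0.01, 0.0]] alpha [0.055, 0.055, 0.055, 0.056, 0.056, 0.057] theta [0.245, 0.247, 0.248, 0.249, 0.249, 0.25, 0.25, 0.25, 0.25, 0.25, 0.25, 0.25, 0.25, 0.25, 0.25, 0.25]
```

Emit:
move_arm([
  [0, 0, 0, 0, 0, 0],
  [0, 0, 0, 0, 0, 0],
  [0, 0.05, 0, 0, 0, 0],
  [0, 0.1, 0.01, 0, 0, 0],
])

```text
time: 25.55
position: [471.5, 118.2, 277.7]
eef_rot: [3.141, 0.0, 2.914]
force: [1.3, 3.0, 7.4]
grip_width: 19.1
finger_force: 30.9
```

```bash
python3 ctl.py 0.25 0 0 .05 .1
```

```text
top 0.248 side 0.2493 | t 25.65 th 0.2491 w 0.0079 M 0.613 tau -0.0612 cost 3.0 | acmd 0.066 ameas 0.067 z 142.7(142.6) F [1.3 3.  7.4] grip 31
aeq 0.062 rows [[-0.0, -0.0], [0.0, -0.0], [0.0, -0.0], [0.0, -0.0], [0.0, -0.0], [0.0, -0.0]] alpha [0.065, 0.065, 0.065, 0.065, 0.065, 0.065] theta [0.25, 0.25, 0.25, 0.25, 0.25, 0.25, 0.25, 0.25, 0.25, 0.25, 0.25, 0.25, 0.25, 0.25, 0.25, 0.25]
```

Emit:
move_arm([
  [0, 0.37, 0.03, 0, 0, 0],
  [0, 0.38, 0.04, 0, 0, 0],
  [0, 0.37, 0.05, 0, 0, 0],
  [0, 0.38, 0.05, 0, 0, 0],
  [0, 0.37, 0.06, 0, 0, 0],
  [0, 0.37, 0.07, 0, 0, 0],
  [0, 0.38, 0.08, 0, 0, 0],
  [0, 0.37, 0.09, 0, 0, 0],
  [0, 0, 0, 0, 0, 0],
])

```text
time: 26.78
position: [478.1, 146.5, 271.9]
eef_rot: [-3.14, -0.0, 2.914]
force: [2.8, -2.0, 0.6]
grip_width: 18.8
finger_force: 31.2
```

```bash
python3 -c "
from h import *; meas(.25)"
```

```text
t 26.77 TCP stand [-179.    40.1  136.9] alpha 0.297 F [ 2.81 -1.97  0.58] w 18.8 31.208712458610535 {'top': (0.24826231790994596, [-0.0057, 0.0057]), 'side': (0.24947578767141998, [-0.0031, 0.0031])}
```

Emit:
move_arm([
  [0, 0, 0, 0, 0, 0],
  [0, 0, 0, 0, 0, 0],
  [0, 0, 0, 0, 0, 0],
], fingers=2.8)

```text
time: 27.25
position: [477.9, 147.2, 272.3]
eef_rot: [3.141, -0.001, 2.914]
force: [0.1, 0.3, 0.2]
grip_width: 28.0
finger_force: 0.0
```

Emit:
move_arm([
  [0, 0, 0, 0, 0, 0],
  [0, 0, 0, 0, 0, 0],
  [0, 0, 0, 0, 0, 0],
  [0, 0, 0, 0, 0, 0],
  [0, 0, 0, 0, 0, 0],
], fingers=6.5)

```text
time: 27.88
position: [478.3, 147.1, 272.5]
eef_rot: [-3.142, 0.0, 2.914]
force: [0.3, 0.3, -0.2]
grip_width: 64.9
finger_force: 0.0
```

```bash
python3 -c "
from h import *; meas(.25)
from bench import read_camera,robot
o=robot.observe(); p,d=read_camera('wrist'); S=ts(wcloud(d,o['position'],o['eef_rot']))
m=(S[...,2]>150)&(S[...,2]<175)&(abs(S[...,0]+200)<14)&(abs(S[...,1]-40)<26); print(S[m].mean(0),S[m].min(0),S[m].max(0))"
```

```text
t 27.88 TCP stand [-178.9   40.8  137.5] alpha 0.301 F [ 0.34  0.29 -0.2 ] w 64.9 0.0 {'top': (0.24864591417298054, [-0.0052, 0.0052]), 'side': (0.24961488169994808, [-0.0032, 0.0032])}
[-201.33801336   46.05963057  165.63939115] [-213.26041169   36.80303037  151.78235393] [-186.01106854   56.01860053  170.52094129]
```

Emit:
move_arm([
  [0, 0.25, -0.5, 0, 0, 0],
  [0, 0.25, -1, 0, 0, 0],
  [0, 0, -2, 0, 0, 0],
  [0, 0, -2.5, 0, 0, 0],
  [0, 0, -2.5, 0, 0, 0],
  [0, 0, -2.5, 0, 0, 0],
  [0, 0, -1.5, 0, 0, 0],
  [0, 0, 0, 0, 0, 0],
  [0, 0, 0, 0, 0, 0],
  [0, 0, 0, 0, 0, 0],
  [0, 0, 0, 0, 0, 0],
])

```text
time: 29.4
position: [479.1, 151.9, 396.9]
eef_rot: [-3.141, -0.001, 2.914]
force: [0.0, 0.2, 0.2]
grip_width: 64.8
finger_force: 0.0
```

```bash
python3 -c "
from h import *; meas(.25)
from bench import order; print(order.hand_in())"
```

```text
t 29.4 TCP stand [-179.2   45.6  261.9] alpha 0.176 F [0.04 0.21 0.2 ] w 64.8 0.0 {'top': (0.24817649297841263, [-0.0051, 0.0051]), 'side': (0.250245005983703, [-0.0035, 0.0035])}
the job is handed in; nothing more can be done
None
```

The job is handed in at 29.4 s, verdict not shown: the tray was held at 0.069 rad (I read the index at about 0.07) for about 7 s, laid gently on its left-hand stop and released; my first pinch closed on top of the grip and had to be redone about 29 mm lower.

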